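# Show a clock plate's hidden mark to the bench camera with a mirror

## Robot

A 6-joint arm with a two-finger parallel gripper is mounted at the origin on the work surface. World frame = base frame: x ahead of the robot, y to its left, z up, the work surface at z = 0. Lengths are in mm, angles in degrees, forces in N, time in s.
With the tool pointing down it reaches from about 300 to 850 mm from the base axis. Payload 4.2 kg.
Tool frame: the origin (TCP) lies midway between the tips of the shut fingers; the grasp point (between the pads) lies env.grip_depth behind it (env.grip_depth is the distance from the TCP to the grasp point, in mm); z points along the fingers, y is the direction in which the jaws open and shut (so a half turn about z gives the same grasp; the last joint's range is limited). The gripper opens to 91 mm and grips with 3 to 60 N. Pads are 32 mm wide; open, the fingers measure 118 mm over their backs; the gripper's body (76 mm by 178 mm) begins 60 mm behind the grasp point.
Start: joints at [-65.374, 18.312, 89.639, -0, 72.044, -1.146], TCP at [250.007, -517.822, 213.976] pointing down, gripper open.
Joint ranges: [-177.97, 177.97], [-48.28, 115.42], [12.27, 149.76], [-77.06, 257.06], [2.81, 150.46], [-146.56, 146.56]. Speed limits (degrees/s): [147.25, 147.25, 180, 180, 180, 180].

## Interface

Orientations are given as [roll, pitch, yaw] about the fixed x, y, z axes, in that order (R = Rz(yaw) Ry(pitch) Rx(roll)).
In Python, from workcell import env, cams, spotter gives the robot as it stands.
- The arm moves only by the tool apply_moves, never from a script. Its argument "plan" is a list of rows, each an object with "jaw": the closure, from 0 (fully open) to 1 (shut); "delta_pos": the shift along the tool's x, y, z in mm, a list of three; "spin": the turn about the tool's z in rad. In form: [{"jaw": jaw, "delta_pos": [dx, dy, dz], "spin": spin}, ...]. A call has exactly 8 rows; each row is the pose to reach, as a shift and turn from the pose measured when the call began, along the tool's axes at that moment; what a row does not reach only later rows make up. A row lasts 1/8 s, in which the tool goes at most 62.5 mm and 10.7 degrees, less where a joint would pass 70% of its speed; a pose out of reach is approached as far as the arm can. A call with a gripper value outside its range is refused whole. The fingers move at their own pace and stop on an object; "squeeze" is the grip in N (left out, the last holds). Time passes only in rows, so rows that repeat a pose let the fingers close, or fill a call up. It gives the time, the measured TCP pose, the force and the opening at its end, in the units of the state.
- env.state(): the state, without advancing time (a new reading comes with each control period).
- cams.grab_frame(name): name is "side" or "top"; returns the picture (420x560x3 uint8, red, green, blue); there is no depth.
- cams.calibration(name): a dict with "camera_matrix" (3x3 intrinsics, pixels), "k1" (the pictures are not rectified: a ray, as slopes to the right and down, at radius r is drawn at 1 + k1 r^2 times it, then the intrinsics apply), "rvec" (rotation vector, rad) and "tvec" (3), from world to camera coordinates, as OpenCV has them. Camera axes: x right, y down, z forward; pixel columns grow to the right and rows downward; lengths in mm; the calibration is good to about 2 mm. A picture is of the moment at which its call begins. calibration takes no time and is no camera call.
- env.job_done(): hands the job in, once; it reports no verdict.
Trained networks look in the newest picture that a camera, given by its name, has taken for a name from the list of things; names that differ only in an ending like _2 or _b are one class to them, and where a whole thing is asked for, a point or a joint stands for the part that bears it (a point fixed in the world has none). Each returns a list of dicts, best first, with "confidence" (0 to 1); they miss things now and then, are a little off and sometimes report something else, mostly with a low value. They report only what shows in the picture. A call takes as long as a camera call.
- spotter.masks_of(camera, target): "region" (420x560 bool, what is visible of it) and "extent" ([left, top, right, bottom] in pixels, round what is visible of it).
The state is a dict: "time_s": time; "qpos": joint angles; "qvel": joint speeds; "effort": joint torques, N m; "ee_pos": TCP position; "ee_rot": TCP orientation; "force": force on the tool from outside, world axes, zero at the start; "torque": the same for the moment, N m; "gripper_width": finger opening in mm.
Only numpy, scipy, OpenCV 4.12 (cv2) and the standard library are available. Lean on these libraries where they do the work, as an engineer would, in place of code of your own. Each camera call takes 0.05 s, during which the arm holds its last target.

## Task

Take the larger brass plate, the one with the ring mark, out of the wooden rack and slide it down into the fixture's slot until it stands fully home with the mark facing the mirror, then let go of it. Then turn the sprung mirror by its lever until the bench camera sees the mark in the middle of the mirror, and finish while holding the lever steady there with the fingers: do not let go. Leave the camera and everything else on the bench where they are.

Things in the scene. Friction and masses are not known exactly. Their poses are not given: they have to be found in the camera images.
- plate_center (a point): (All sizes in mm.) Centre of the plate to inspect: loose brass, 80 wide (its y), 110 high (z, up), 8 thick (x), 0.3 to 0.5 kg, upright in a groove of the wooden rack, its underside 10 above the table. Its top edge can be pinched from above across the thickness. The +x face carries the ring mark. Point half-way up, 55 below the top edge.
- mark (a point): The mark on the plate: a dark ring 22 across with a dot, on the plate's +x face (4 from the plate's mid-plane), in the middle of its width, 65 above its underside. Same axes as the plate.
- rack: Fixed wooden rack, 120 (x) by 110 (y), 40 high, with two grooves 10.5 wide and 85 long, along y, at x = -30 and +30, groove floors 10 above the table. Origin under its centre. The plate and a smaller spare stand in the grooves, which in which varies; the ring mark faces the rack's +x.
- fixture: Fixed inspection fixture: slot, mirror and bench camera on one aluminium base. Origin on the table, on the vertical axis of the mirror post; z up, +x from the slot to the post.
- slot (a point): Middle of the fixture's slot at the height of a homed plate's centre: 110 from the post at the fixture's x = -110, 65 above the table; same axes as the fixture. Two steel channels, open on top, guide the plate's upright edges: 10.5 wide (x), 84 long (y), floor 10 above the table, 75 high plus a flared mouth to 85. A plate at home with its mark towards the mirror has these same axes.
- mirror (a joint): Turn of the upright mirror (46 wide, 52 high, centre 75 above the table) about the post, whose axis lies in its glass. 0 = rest, looking straight at the slot; grows anticlockwise from above, to 1.2 rad. A spring turns it back when let go (2.5 to 5 N at the pin). The lens sees the mark in the middle of the glass when the glass faces half-way between slot and lens: at half of joint camera_arm.
- lever_pin (a point): Middle of the upright round black pin near the end of the steel lever on top of the mirror (lever's upper face 109 above the table, pointing away from the back of the glass). Pin 12 across, 34 high (109 to 143 above the table), point 126 above the table; 75 from the post axis, straight behind the glass. It can be pinched from above or pushed; from rest it swings anticlockwise on a circle about the post.
- camera_arm (a joint): Where the bench camera stands: angle at the post, seen from above and anticlockwise, from the direction of the slot (fixture's -x) to the direction of the lens, 1.0 to 1.9 rad. Stiff; leave it as it is.
- lens (a point): Front of the bench camera's lens, 75 above the table, 129 from the post axis and looking at it. The grey camera box (50 by 44 by 40, up to 95 high) is behind it.
- spare_plate: Bystander: a smaller plain brass plate without a ring mark, 60 wide, 70 high, 8 thick, standing in the rack's other groove. Origin: its underside's centre.
- driver_stand: Bystander: round steel stand, 72 across, with six small screwdrivers standing up to 96 high. Origin: its underside's centre.
- gear: Bystander: brass gear wheel lying flat, 56 across, 14 high. Origin: its underside's centre.
- oil_jar: Bystander: small amber glass jar with a black cap, 40 across, 55 high. Origin: its underside's centre.
- loupe: Bystander: black eyeglass tube, 34 across, 28 high, standing. Origin: its underside's centre.
- driver: Bystander: wood-handled screwdriver lying on the table. Origin: its underside's centre (or near its middle).
- dish: Bystander: white ceramic dish, 80 across, 25 high. Origin: its underside's centre.
- weight: Bystander: upright brass clock weight, 36 across, 45 high. Origin: its underside's centre.

How it is judged (in metres and radians):
On the way, in this order (a step that is already met when the one before it is completed fails the run):
1. the marked plate stands fully home in the slot, mark towards the mirror, and is released (z of plate_center in the frame of fixture between 0.062 and 0.069 m and y of plate_center in the frame of fixture between -0.005 and 0.005 m and x of mark in the frame of fixture between -0.1095 and -0.102 m and angle between plate_center's own z axis and vertical below 0.06 rad and contact force between plate and the fingers below 0.1 N), for 0.2 s.
2. the fingers hold the lever with the mirror showing the mark to the camera (all of step 1 and ((value of joint camera_arm between 0.9499 and 1 rad and value of joint mirror between 0.4225 and 0.5525 rad) or (value of joint camera_arm between 0.9999 and 1.05 rad and value of joint mirror between 0.4475 and 0.5775 rad) or (value of joint camera_arm between 1.0499 and 1.1 rad and value of joint mirror between 0.4725 and 0.6025 rad) or (value of joint camera_arm between 1.0999 and 1.15 rad and value of joint mirror between 0.4975 and 0.6275 rad) or (value of joint camera_arm between 1.1499 and 1.2 rad and value of joint mirror between 0.5225 and 0.6525 rad) or (value of joint camera_arm between 1.1999 and 1.25 rad and value of joint mirror between 0.5475 and 0.6775 rad) or (value of joint camera_arm between 1.2499 and 1.3 rad and value of joint mirror between 0.5725 and 0.7025 rad) or (value of joint camera_arm between 1.2999 and 1.35 rad and value of joint mirror between 0.5975 and 0.7275 rad) or (value of joint camera_arm between 1.3499 and 1.4 rad and value of joint mirror between 0.6225 and 0.7525 rad) or (value of joint camera_arm between 1.3999 and 1.45 rad and value of joint mirror between 0.6475 and 0.7775 rad) or (value of joint camera_arm between 1.4499 and 1.5 rad and value of joint mirror between 0.6725 and 0.8025 rad) or (value of joint camera_arm between 1.4999 and 1.55 rad and value of joint mirror between 0.6975 and 0.8275 rad) or (value of joint camera_arm between 1.5499 and 1.6 rad and value of joint mirror between 0.7225 and 0.8525 rad) or (value of joint camera_arm between 1.5999 and 1.65 rad and value of joint mirror between 0.7475 and 0.8775 rad) or (value of joint camera_arm between 1.6499 and 1.7 rad and value of joint mirror between 0.7725 and 0.9025 rad) or (value of joint camera_arm between 1.6999 and 1.75 rad and value of joint mirror between 0.7975 and 0.9275 rad) or (value of joint camera_arm between 1.7499 and 1.8 rad and value of joint mirror between 0.8225 and 0.9525 rad) or (value of joint camera_arm between 1.7999 and 1.85 rad and value of joint mirror between 0.8475 and 0.9775 rad) or (value of joint camera_arm between 1.8499 and 1.9 rad and value of joint mirror between 0.8725 and 1.0025 rad) or (value of joint camera_arm between 1.8999 and 1.95 rad and value of joint mirror between 0.8975 and 1.0275 rad)) and contact force between the fingers and mirror above 0.5 N and velocity of joint mirror between -0.05 and 0.05 rad/s), for 0.3 s.
At the end, for the whole second after the job is handed in: Plate within 4 mm of fully down, 5 mm sideways, upright within 0.06 rad, mark towards the mirror, not touched by the fingers; mirror within 0.05 rad of half the camera arm's angle and still (under 0.05 rad/s); fingers press on the lever with over 0.5 N (all of step 2); the arm keeps its last pose, push and grip.
It fails at once if the bench camera is shifted by more than 8 mm (distance of lens from where it was at the start of the episode above 0.008 m).
It fails at once if the spare plate is moved by more than 20 mm (distance of spare_plate from where it was at the start of the episode above 0.02 m).
It fails at once if another thing on the bench is moved by more than 30 mm (distance of any of driver_stand, gear, oil_jar, loupe, driver, dish, weight from where it was at the start of the episode above 0.03 m).
It also fails if it takes over 53 s, if anything falls off the work surface, if the arm or the gripper's body presses on something with over 40 N, if the wrist force passes 120 N, or if a joint passes its speed limit or range.

## Working session

There is one attempt and no reset: what is moved stays moved. The work goes in short steps, Python scripts to look and compute and a tool call to move; the robot and the scene stay as the last step left them, time stands still between calls to the robot, and variables do not carry over. Pictures are saved under pics/ and viewed, and the job is handed in when it is done.

Besides the shell and the picture viewer there is one more tool, called after "Request:" as name(argument=value, ...), one argument or row to a line, values as JSON. apply_moves: Moves the arm, as the interface text tells. Its arguments: {"type":"object","properties":{"plan":{"type":"array"},"squeeze":{"type":"number"}},"required":["plan"]}

```bash
mkdir -p pics; ls; cat > h.py <<'E'
import numpy as np, cv2
from workcell import env, cams, spotter
def save(n,img): cv2.imwrite('pics/'+n,img[:,:,::-1])
def cal(c):
    d=cams.calibration(c); K=np.array(d['camera_matrix'],float).reshape(3,3); R=cv2.Rodrigues(np.array(d['rvec'],float))[0]; t=np.array(d['tvec'],float).ravel()
    return K,d['k1'],R,t
def ray(c,uv):
    K,k1,R,t=cal(c); p=cv2.undistortPoints(np.array([[uv]],float),K,np.array([k1,0,0,0,0]))[0,0]
    return -R.T@t, R.T@np.array([p[0],p[1],1.])
def atz(c,uv,z):
    o,d=ray(c,uv); return o+d*(z-o[2])/d[2]
def proj(c,P):
    K,k1,R,t=cal(c); return cv2.projectPoints(np.array(P,float).reshape(-1,1,3),cv2.Rodrigues(R)[0],t,K,np.array([k1,0,0,0,0]))[0][:,0]
E
python3 - <<'E'
from h import *
print(env.state(), env.grip_depth)
for c in ['side','top']:
    save(c+'0.png',cams.grab_frame(c)); o=cal(c); print(c,o[0],o[1],-o[2].T@o[3])
E
```

```text
pics
{'time_s': 0.0, 'qpos': array([-6.53748602e+01,  1.83514389e+01,  8.97070266e+01, -7.55553082e-04,
        7.20415804e+01, -1.14603454e+00]), 'qvel': array([ 1.47335329e-03,  7.19982178e-02, -3.42992335e-03, -7.78785416e-02,
       -3.11374422e-02, -5.66338354e-06]), 'effort': array([-3.82855487e-04, -4.12463415e+01, -2.31976730e+01,  7.27514620e-02,
        4.59356164e-02, -1.41663945e-04]), 'ee_pos': array([ 249.78534567, -517.35762622,  213.11808564]), 'ee_rot': array([-1.79899960e+02, -1.28279813e-03,  2.57714068e+01]), 'force': array([0.01137085, 0.84402629, 0.03555324]), 'torque': array([ 0.0202132 , -0.02910548, -0.03205291]), 'gripper_width': 91.39627577387203} 18.8
side [[434.77452864   0.         271.71619986]
 [  0.         434.77452864 209.33185027]
 [  0.           0.           1.        ]] -0.1139764294646947 [231.56104134 732.7846511  813.73484863]
top [[445.30277375   0.         273.67736498]
 [  0.         445.30277375 206.78553827]
 [  0.           0.           1.        ]] -0.09373746639580939 [ 350.20662016    5.51909585 1262.59966806]
```

View pics/side0.png

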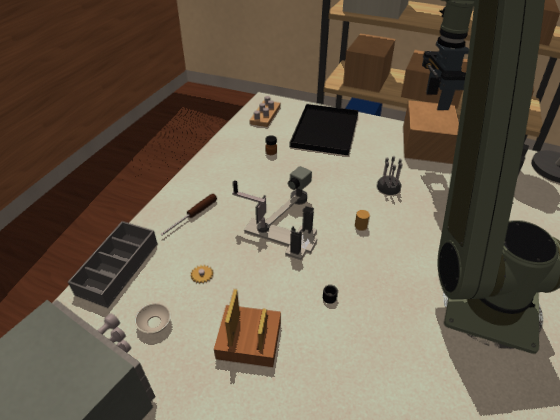

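View pics/top0.png

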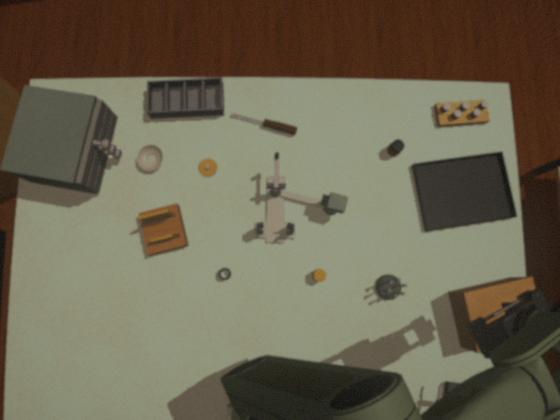

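```bash
python3 - <<'E'
from h import *
import pickle
out={}
for c in ['top','side']:
    cams.grab_frame(c)
    for n in ['plate_center','rack','fixture','mirror','lever_pin','camera_arm','spare_plate','mark']:
        try: r=spotter.masks_of(c,n)
        except Exception as e: print(c,n,e); continue
        out[c,n]=r
        for q in r[:3]:
            m=q['region']; ys,xs=np.nonzero(m); print(c,n,round(q['confidence'],2),q['extent'],m.sum(),xs.mean().round(1),ys.mean().round(1))
pickle.dump(out,open('m.pkl','wb'))
E
```

```text
top plate_center 0.78 [136.2, 207.6, 175.9, 221.5] 303 155.3 216.1
top plate_center 0.74 [217.8, 264.7, 231.3, 279.3] 70 223.1 271.8
top rack 0.74 [138.9, 202.1, 187.7, 257.9] 1479 163.8 230.6
top rack 0.51 [221.2, 269.8, 231.9, 280.0] 26 223.6 273.9
top fixture 0.96 [255.4, 154.0, 346.4, 243.7] 2268 289.0 208.3
top fixture 0.69 [386.9, 142.9, 404.8, 155.8] 194 395.8 147.6
top mirror 0.58 [269.0, 153.4, 281.3, 192.3] 231 275.6 175.8
top lever_pin 0.84 [268.3, 153.0, 285.9, 189.9] 270 275.7 174.2
top camera_arm 0.76 [279.0, 191.5, 344.5, 218.6] 847 320.5 201.2
top camera_arm 0.46 [256.6, 151.7, 344.5, 242.9] 2237 288.7 207.7
top spare_plate 0.64 [151.1, 231.5, 176.6, 240.6] 135 162.3 238.3
top mark 0.85 [139.8, 208.6, 177.4, 222.2] 277 156.0 216.0
side plate_center 0.85 [225.8, 289.0, 237.3, 348.1] 493 232.1 317.6
side plate_center 0.42 [236.6, 183.9, 265.7, 223.7] 362 253.0 202.4
side rack 0.82 [213.9, 303.8, 281.2, 364.3] 2705 249.3 337.6
side fixture 0.75 [231.5, 181.2, 265.6, 221.0] 386 251.9 201.1
side fixture 0.65 [234.5, 167.3, 317.1, 257.6] 2765 284.9 217.6
side mirror 0.76 [235.4, 180.7, 266.7, 222.7] 390 252.4 201.8
side mirror 0.71 [265.7, 134.9, 278.2, 156.2] 213 270.5 145.1
side lever_pin 0.92 [233.3, 185.3, 265.7, 223.1] 304 254.0 202.6
side camera_arm 0.57 [265.2, 163.8, 309.1, 225.9] 898 293.7 191.5
side spare_plate 0.6 [253.9, 311.3, 268.8, 348.9] 233 261.6 329.0
side mark 0.98 [227.1, 289.5, 235.7, 348.3] 471 232.2 317.2
side mark 0.43 [265.8, 135.6, 276.9, 155.6] 223 270.5 144.7
```

```bash
python3 - <<'E'
from h import *
t=cv2.imread('pics/top0.png'); s=cv2.imread('pics/side0.png')
cv2.imwrite('pics/t_rack.png',cv2.resize(t[195:265,125:200],None,fx=8,fy=8,interpolation=cv2.INTER_CUBIC))
cv2.imwrite('pics/t_fix.png',cv2.resize(t[145:250,240:360],None,fx=5.5,fy=5.5,interpolation=cv2.INTER_CUBIC))
cv2.imwrite('pics/s_rack.png',cv2.resize(s[280:370,205:295],None,fx=6.5,fy=6.5,interpolation=cv2.INTER_CUBIC))
cv2.imwrite('pics/s_fix.png',cv2.resize(s[160:265,220:330],None,fx=5.5,fy=5.5,interpolation=cv2.INTER_CUBIC))
for uv in [(0,0),(559,0),(0,419),(163,230),(275,190)]: print(uv,atz('top',uv,0))
E
```

```text
(0, 0) [1235.26788935  891.33741781    0.        ]
(559, 0) [1261.29971068 -973.61988107    0.        ]
(0, 419) [-58.75852651 758.03059497   0.        ]
(163, 230) [481.39871489 304.28387276   0.        ]
(275, 190) [599.02428151 -15.26346398   0.        ]
```

View pics/t_rack.png

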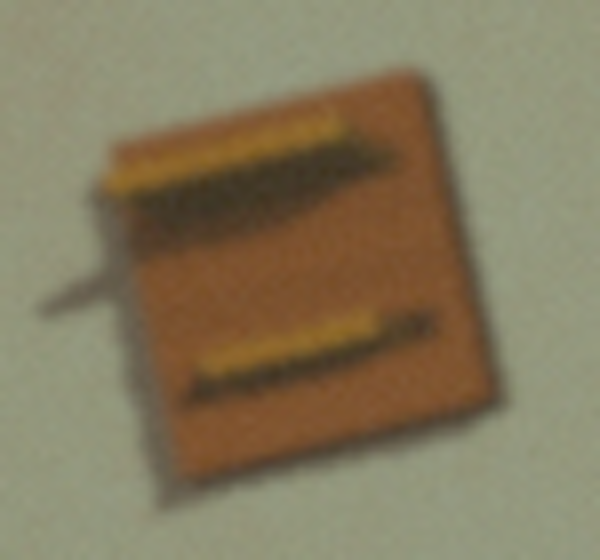

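View pics/t_fix.png

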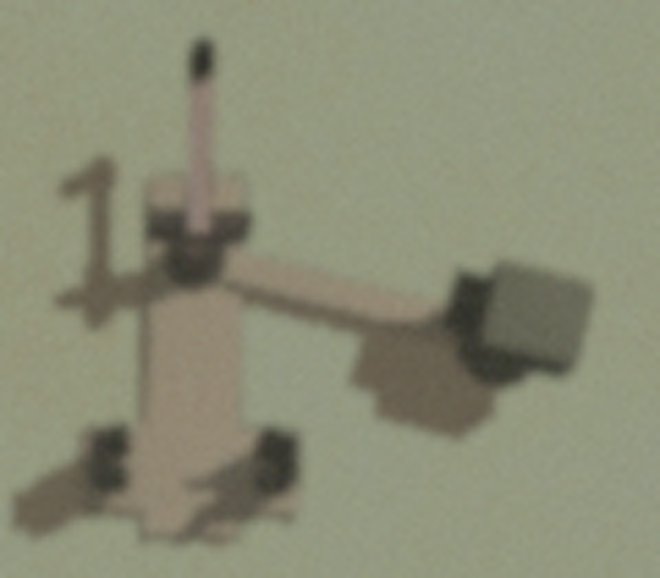

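View pics/s_rack.png

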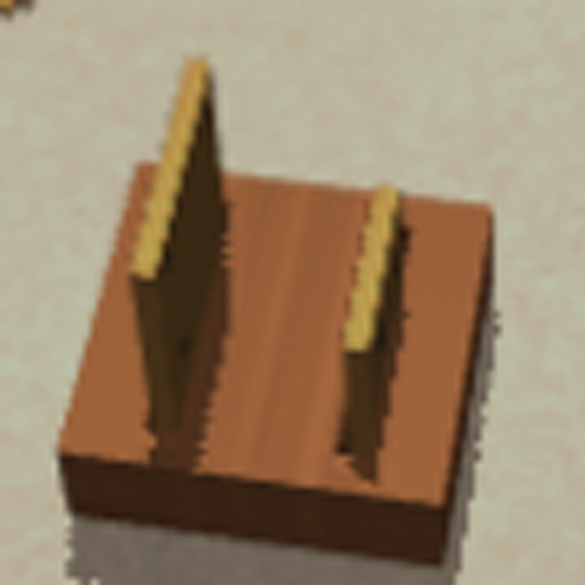

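View pics/s_fix.png

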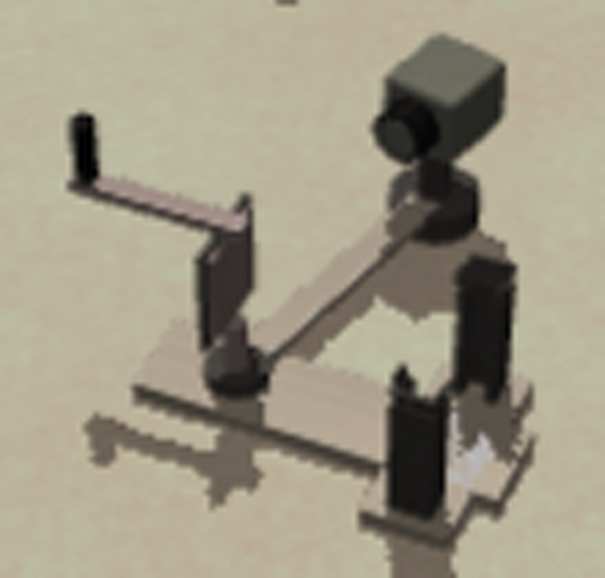

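```bash
cat > crop.py <<'E'
import cv2,sys
# name x0 y0 x1 y1 scale out
def crop(src,x0,y0,x1,y1,f,out,step=5):
    im=cv2.imread(src) if isinstance(src,str) else src
    c=cv2.resize(im[y0:y1,x0:x1],None,fx=f,fy=f,interpolation=cv2.INTER_CUBIC)
    for u in range(x0-x0%step+step,x1,step):
        X=int((u-x0+.5)*f); cv2.line(c,(X,0),(X,5),(0,0,255),1); cv2.putText(c,str(u),(X-8,16),0,.35,(0,0,255),1)
        for v in range(y0-y0%step+step,y1,step): cv2.circle(c,(X,int((v-y0+.5)*f)),1,(0,0,255),-1)
    for v in range(y0-y0%step+step,y1,step):
        Y=int((v-y0+.5)*f); cv2.putText(c,str(v),(0,Y+4),0,.35,(0,0,255),1)
    cv2.imwrite(out,c)
E
python3 - <<'E'
from crop import crop
crop('pics/top0.png',250,148,350,248,6,'pics/a1.png')
crop('pics/side0.png',230,165,275,240,8,'pics/a2.png')
crop('pics/side0.png',270,165,325,260,6,'pics/a3.png')
E
```

```text
(no output)
```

View pics/a1.png

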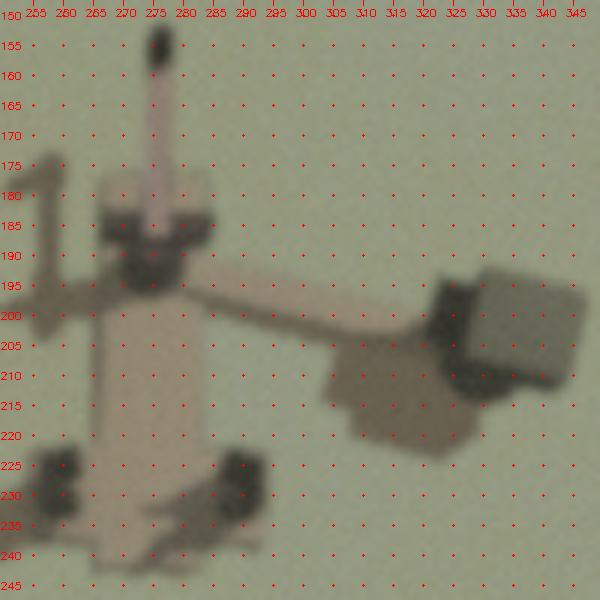

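View pics/a2.png

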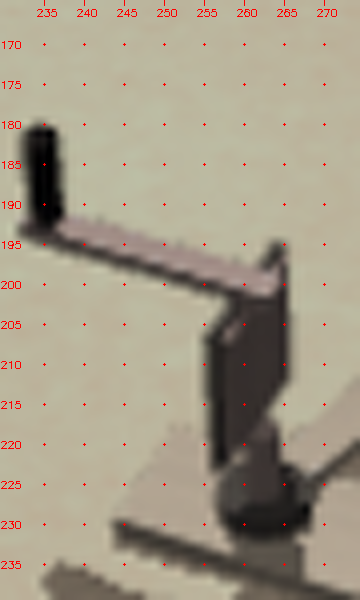

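View pics/a3.png

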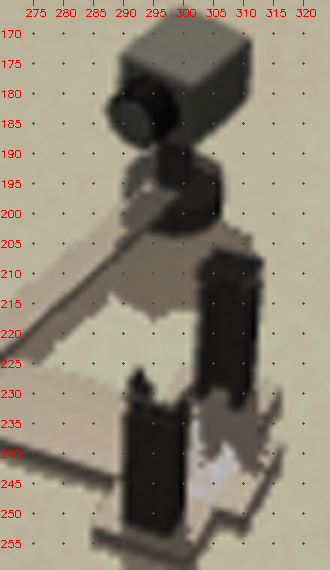

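```bash
cat > fit.py <<'E'
from h import *
from scipy.optimize import least_squares
def R2(a): return np.array([[np.cos(a),-np.sin(a)],[np.sin(a),np.cos(a)]])
def W(p,P):
    P=np.atleast_2d(P).astype(float); return np.c_[P[:,:2]@R2(p[2]).T+p[:2],P[:,2]]
def camloc(arm,r,s,z):  # point at radial r, lateral s (ccw), in fixture frame
    d=np.array([-np.cos(arm),-np.sin(arm)]); n=np.array([-d[1],d[0]]); q=d*r+n*s; return [q[0],q[1],z]
def model(p):
    arm=p[3]; b=p[4]
    box=[camloc(arm,b+i*50,j*22,95) for i,j in [(0,1),(0,-1),(1,1),(1,-1)]]
    return [[75,0,143],[75,0,109],camloc(arm,129,0,75)]+box
# d=arm dir (image right/down); n=ccw from it = toward image up
obs={'top':[(276.5,153.3),(275.5,158.8),None,(330,192.5),(327,207),(347,197.5),(343,212)],
'side':[(234.8,180.8),(236,192),(290.5,183.5),None,(290,173),(311.5,171.5),(300,166)]}
E
python3 - <<'E'
from fit import *
import itertools
best=None
for perm in itertools.permutations([0,1,2,3]):
    so=[(300,166),(311.5,171.5),(302,180),(290,173)]
    o={'top':obs['top'],'side':obs['side'][:3]+[so[i] for i in perm]}
    def res(p):
        M=model(p); r=[]
        for c in o:
            q=proj(c,M)
            for a,b in zip(q,o[c]):
                if b is not None: r+=list(a-np.array(b))
        return r
    s=least_squares(res,[600,-15,0,1.3,140],loss='soft_l1')
    if best is None or s.cost<best[0]: best=(s.cost,s.x,perm,np.round(res(s.x),1))
print(best)
p=best[1]
for c in ['top','side']: print(c,'mid channel top proj',proj(c,W2) if 0 else '')
E
```

```text
Traceback (most recent call last):
  File "h.py", line 13, in proj
    K,k1,R,t=cal(c); return cv2.projectPoints(np.array(P,float).reshape(-1,1,3),cv2.Rodrigues(R)[0],t,K,np.array([k1,0,0,0,0]))[0][:,0]
             ~~~^^^
  File "h.py", line 5, in cal
    d=cams.calibration(c); K=np.array(d['camera_matrix'],float).reshape(3,3); R=cv2.Rodrigues(np.array(d['rvec'],float))[0]; t=np.array(d['tvec'],float).ravel()
ValueError: time passes only in moves, steps and waits
```

```bash
python3 - <<'E'
from workcell import cams,env
import pickle
pickle.dump({c:cams.calibration(c) for c in ['top','side']},open('cal.pkl','wb'))
print(env.state()['time_s'])
E
sed -i 's/^def cal/import pickle\nCAL=pickle.load(open("cal.pkl","rb"))\ndef cal/; s/cams.calibration(c)/CAL[c]/' h.py
cat > fitrun.py <<'E'
from fit import *
import itertools
best=None
for perm in itertools.permutations([0,1,2,3]):
    so=[(300,166),(311.5,171.5),(302,180),(290,173)]
    o={'top':obs['top'],'side':obs['side'][:3]+[so[i] for i in perm]}
    def res(p):
        M=W(p,model(p)); r=[]
        for c in o:
            q=proj(c,M)
            for a,b in zip(q,o[c]):
                if b is not None: r+=list(a-np.array(b))
        return r
    s=least_squares(res,[600,-15,0,1.3,140],loss='soft_l1')
    if best is None or s.cost<best[0]: best=(s.cost,s.x,perm,np.round(res(s.x),1))
print(best)
p=best[1]
for c in ['top','side']: print(c,'channel/post',proj(c,W(p,[[-110,-42,85],[-110,42,85],[-110,-42,10],[-110,42,10],[0,0,12]])).round(1))
print('slot',W(p,[[-110,0,65]]), 'pin', W(p,[75,0,126]))
E
python3 fitrun.py
```

```text
1.0
(np.float64(7.022277419265145), array([ 5.91842751e+02, -1.54898493e+01, -1.10791338e-02,  1.32204172e+00,
        1.43015624e+02]), (3, 2, 0, 1), array([-0.1,  0.5,  0.6, -1.6, -0.6, -0.8, -1.6,  0.4,  0.4, -0.9,  0.6,
        0.3,  0. ,  0.6, -0.3, -0.1,  2. ,  1.4, -0.7,  0.6,  0.3, -0.4,
       -0.1, -0.8,  1.3, -0.6]))
top channel/post [[290.9 227.3]
 [259.3 226.8]
 [289.5 230.2]
 [259.8 229.8]
 [275.1 191.7]]
side channel/post [[308.8 208.2]
 [296.5 229.5]
 [307.5 229.5]
 [295.6 250.8]
 [263.  227.4]]
slot [[481.84950194 -14.27116948  65.        ]] pin [[666.83814794 -16.32076731 126.        ]]
```

```bash
python3 - <<'E'
from crop import crop
crop('pics/top0.png',130,195,195,265,8,'pics/b1.png')
crop('pics/side0.png',208,284,288,370,7,'pics/b2.png')
E
```

```text
(no output)
```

View pics/b1.png

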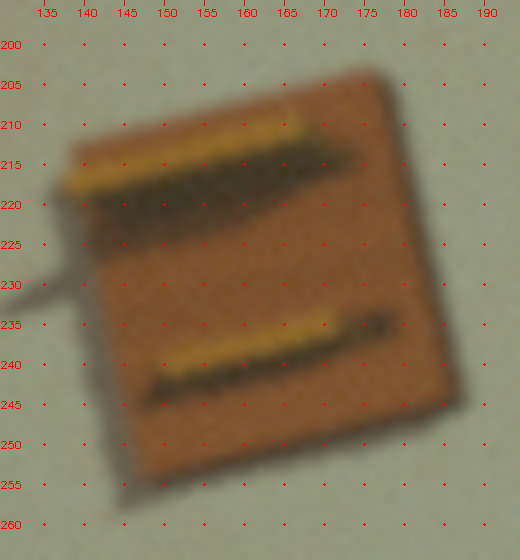

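View pics/b2.png

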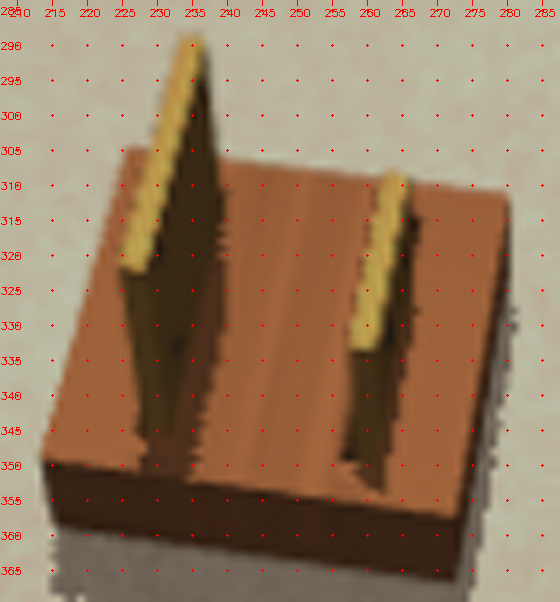

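```bash
cat > rackrun.py <<'E'
from fit import *
# world-ish: +x up in top image. local u along image-up (120 extent?) test both
ob={'top':[(138.5,213),(178,203),(187,245),(147,255),None,None],
'side':[(214,349),(226,305),(280,311),(273,357),(215.5,359),(272.5,366.5)]}
def res(p,X=60,Y=55):
    P=W(p,[[X,Y,40],[X,-Y,40],[-X,-Y,40],[-X,Y,40],[X,Y,0],[-X,Y,0]]); r=[]
    for c in ob:
        for a,b in zip(proj(c,P),ob[c]):
            if b is not None: r+=list(a-np.array(b))
    return r
s=least_squares(res,[480,300,0.2],loss='soft_l1'); print(s.cost,s.x,np.round(res(s.x),1))
s2=least_squares(lambda p:res(p,55,60),[480,300,0.2],loss='soft_l1'); print(s2.cost,s2.x)
op={'top':[(138.5,216.6),(167.5,210)],'side':[(227.3,322),(235.5,288.5)]}
def res2(p,z=120,L=None):
    zz=z if L is None else p[3]
    P=W(p[:3],[[0,40,zz],[0,-40,zz]]); r=[]
    for c in op:
        for a,b in zip(proj(c,P),op[c]): r+=list(a-np.array(b))
    return r
q=least_squares(res2,[500,300,0.2]); print('plate',q.cost,q.x,np.round(q.fun,1))
q2=least_squares(lambda p:res2(p,L=1),[500,300,0.2,120]); print('plate free z',q2.cost,q2.x)
Ri=R2(-s.x[2]); print('plate in rack',Ri@(q.x[:2]-s.x[:2]), q.x[2]-s.x[2])
print('mark if -x',proj('side',W(q.x[:3],[[-4,0,75],[-4,11,75],[-4,-11,75],[-4,0,86],[-4,0,64],[-4,40,10],[-4,-40,40],[-4,40,40]])).round(1))
E
python3 rackrun.py
```

```text
2.933471873297343 [4.81701166e+02 2.97778155e+02 2.60163532e-01] [-0.2 -0.4 -1.5 -0.3 -0.8 -0.6  0.4 -0.6 -0.3 -0.2  0.  -0.8  1.   0.
  0.2  0.   0.2 -0.2  0.9  0.5]
21.176119854614175 [4.82700218e+02 2.94864147e+02 2.62520578e-01]
plate 1.284242207372515 [5.11070492e+02 3.04843493e+02 2.61620133e-01] [-0.8  1.1 -0.  -0.1 -0.6 -0.6  0.1 -0.5]
plate free z 0.7810726687037871 [5.11756644e+02 3.04213926e+02 2.61403449e-01 1.17283974e+02]
plate in rack [30.19846498 -0.72734864] 0.0014566015809635569
mark if -x [[234.9 317.7]
 [233.8 322.3]
 [236.  313.2]
 [234.5 314.6]
 [235.3 320.8]
 [233.  351.9]
 [239.9 311.6]
 [232.  344.2]]
```

```bash
python3 - <<'E'
import cv2,numpy as np
im=cv2.imread('pics/side0.png').astype(float)
c=im[285:356,220:245].copy(); c=np.clip((c-10)*3.2,0,255).astype(np.uint8)
cv2.imwrite('pics/c1.png',cv2.resize(c,None,fx=8,fy=8,interpolation=cv2.INTER_NEAREST))
print(im[305:345:2,226:242].mean(2).astype(int))
E
```

```text
[[123 115 116 129 136 136 123  80  38  38  39  38  67 146 176 175]
 [101 102 112 128 136 140 106  40  38  38  38  38  40  87 112 115]
 [102  98 115 135 137 121  76  38  39  39  38  38  37  79  99 101]
 [103 122 140 137 140 108  38  38  39  38  37  38  38  49  75  95]
 [ 96 110 135 138 119  71  38  38  39  39  38  38  38  39  82 100]
 [119 138 138 138 108  36  38  38  39  38  39  37  37  42  82 100]
 [126 138 138 115  55  38  38  38  39  38  38  38  39  47  82  99]
 [140 142 140 109  32  33  39  38  38  38  38  38  43  52  82 100]
 [130 135 115  48  34  35  38  38  39  38  39  39  46  50  80 100]
 [ 46  44  41  38  38  38  38  39  38  37  37  42  49  51  80 101]
 [ 47  46  45  42  39  39  38  38  39  37  39  46  50  50  80 100]
 [ 45  46  47  45  39  38  38  37  38  38  42  48  51  50  81 100]
 [ 56  47  47  43  38  38  39  38  37  39  45  50  50  50  80  99]
 [ 69  46  46  44  39  38  37  36  37  43  49  50  50  63  86  99]
 [ 88  46  46  46  41  39  34  29  37  45  51  50  50  79 100  99]
 [ 94  52  46  46  45  38  37  35  42  49  51  50  50  77  99 100]
 [ 98  65  46  46  44  37  39  38  43  51  50  50  77 101  98 100]
 [101  78  46  46  45  40  37  41  49  51  50  51  75 100 100 100]
 [104  92  46  46  46  43  39  45  51  51  51  77 101  99 101 101]
 [101  81  44  46  46  44  41  49  51  50  70  98 100 100 100 101]]
```

View pics/c1.png

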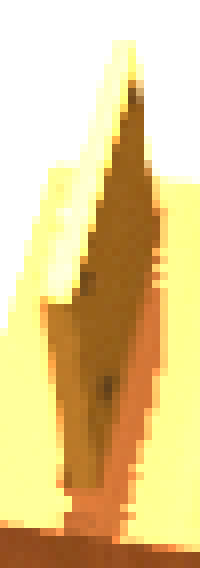

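```bash
cat > go.py <<'E'
from h import *
import sys
def delta(target,yaw):
    s=env.state(); p=s['ee_pos']; r=np.radians(s['ee_rot']); 
    R=cv2.Rodrigues(np.array([0,0,r[2]]))[0]@cv2.Rodrigues(np.array([0,r[1],0.]))[0]@cv2.Rodrigues(np.array([r[0],0,0.]))[0]
    d=R.T@(np.array(target)-p); sp=-((np.radians(yaw)-r[2]+np.pi)%(2*np.pi)-np.pi)
    print('t',s['time_s'],'pos',p.round(1),'rot',s['ee_rot'].round(2),'w',round(s['gripper_width'],1),'F',s['force'].round(1)); print('delta',d.round(1),'spin',round(sp,3))
if __name__=='__main__':
    a=list(map(float,sys.argv[1:])); delta(a[:3],a[3])
E
python3 go.py 511 305 215 105
python3 - <<'E'
from fit import *
print(proj('top',[[511,305,120]]))
E
```

```text
t 1.0 pos [ 250.  -517.8  214. ] rot [179.99   0.    25.77] w 91.1 F [ 0.1 -0.1  0.4]
delta [ 592.8 -627.5   -1.1] spin -1.383
[[152.54083669 213.82107445]]
```

Request:
apply_moves(
  plan=[
    {"jaw":0,"delta_pos":[37,-39,-4],"spin":-0.17},
    {"jaw":0,"delta_pos":[74,-78,-8],"spin":-0.34},
    {"jaw":0,"delta_pos":[111,-118,-12],"spin":-0.51},
    {"jaw":0,"delta_pos":[148,-157,-16],"spin":-0.68},
    {"jaw":0,"delta_pos":[185,-196,-16],"spin":-0.85},
    {"jaw":0,"delta_pos":[222,-235,-16],"spin":-1.02},
    {"jaw":0,"delta_pos":[259,-274,-16],"spin":-1.2},
    {"jaw":0,"delta_pos":[296,-314,-16],"spin":-1.38},
  ],
)

```text
time_s: 2.0
ee_pos: [380.5, -104.8, 230.3]
ee_rot: [179.9, 0.0, 105.2]
force: [-0.1, -1.1, 0.4]
gripper_width: 91.3
```

```bash
python3 go.py 511 305 215 105
```

```text
t 2.0 pos [ 380.5 -104.8  230.3] rot [1.7993e+02 4.0000e-02 1.0516e+02] w 91.3 F [-0.1 -1.1  0.4]
delta [361.4 233.1  15.3] spin 0.003
```

Request:
apply_moves(
  plan=[
    {"jaw":0,"delta_pos":[50,32,2],"spin":0},
    {"jaw":0,"delta_pos":[100,64,4],"spin":0},
    {"jaw":0,"delta_pos":[150,97,8],"spin":0},
    {"jaw":0,"delta_pos":[200,129,15],"spin":0},
    {"jaw":0,"delta_pos":[250,161,15],"spin":0},
    {"jaw":0,"delta_pos":[300,194,15],"spin":0},
    {"jaw":0,"delta_pos":[361,233,15],"spin":0},
    {"jaw":0,"delta_pos":[361,233,40],"spin":0},
  ],
)

```text
time_s: 3.0
ee_pos: [512.9, 309.1, 191.2]
ee_rot: [179.6, -0.1, 105.4]
force: [-0.1, -0.4, -0.2]
gripper_width: 91.0
```

```bash
python3 go.py 511 305 91 105; python3 - <<'E'
from h import *
from crop import crop
for c in ['side','top']: save(c+'1.png',cams.grab_frame(c))
crop('pics/side1.png',180,230,300,370,4,'pics/s1c.png',10)
crop('pics/top1.png',100,180,200,270,6,'pics/t1c.png',10)
E
```

```text
t 3.0 pos [512.9 309.1 191.2] rot [ 1.7963e+02 -8.0000e-02  1.0536e+02] w 91.0 F [-0.1 -0.4 -0.2]
delta [ -3.6  -3.6 100.1] spin 0.006
```

View pics/s1c.png

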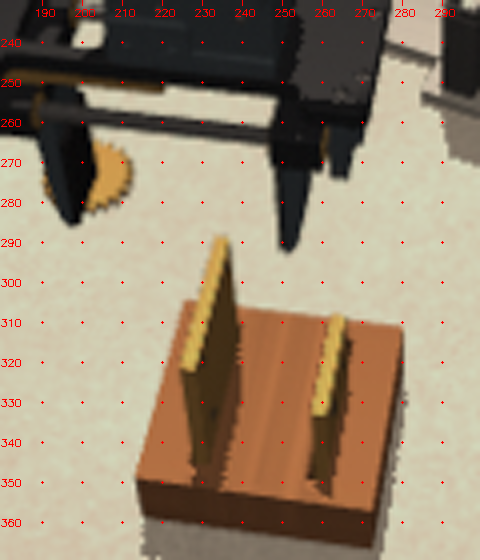

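View pics/t1c.png

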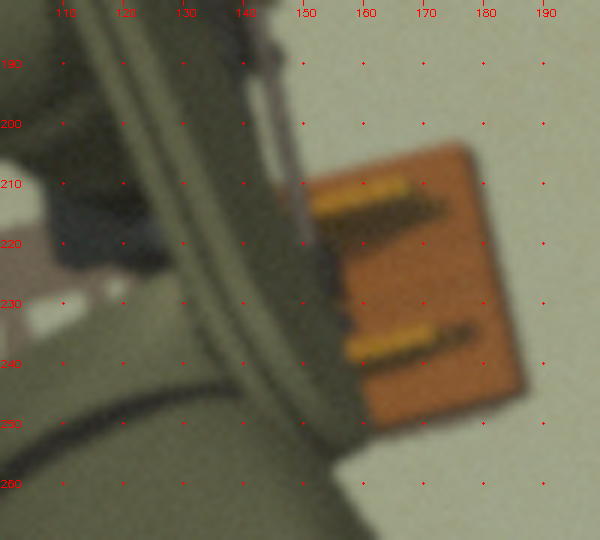

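```bash
python3 - <<'E'
from h import *
u=np.array([np.cos(np.radians(15.4)),np.sin(np.radians(15.4)),0]); p=np.array([512.9,309.1,191.2])
print(proj('side',[p,p+45.5*u,p+59*u,p-45.5*u,p-59*u]).round(1))
E
```

```text
[[226.5 282.3]
 [202.3 279.6]
 [195.2 278.7]
 [251.1 285.1]
 [258.4 285.9]]
```

Request:
apply_moves(
  plan=[
    {"jaw":0,"delta_pos":[-4,-4,10],"spin":0.006},
    {"jaw":0,"delta_pos":[-4,-4,25],"spin":0.006},
    {"jaw":0,"delta_pos":[-4,-4,45],"spin":0.006},
    {"jaw":0,"delta_pos":[-4,-4,65],"spin":0.006},
    {"jaw":0,"delta_pos":[-4,-4,80],"spin":0.006},
    {"jaw":0,"delta_pos":[-4,-4,92],"spin":0.006},
    {"jaw":0,"delta_pos":[-4,-4,100],"spin":0.006},
    {"jaw":0,"delta_pos":[-4,-4,100],"spin":0.006},
  ],
)

```text
time_s: 4.1
ee_pos: [506.3, 299.8, 86.9]
ee_rot: [-179.7, 0.1, 104.9]
force: [0.1, -0.1, 0.9]
gripper_width: 91.2
```

```bash
python3 go.py 511 305 91 105; python3 - <<'E'
from h import *
from crop import crop
for c in ['side']: save(c+'2.png',cams.grab_frame(c))
crop('pics/side2.png',180,230,300,370,4,'pics/s2c.png',10)
E
```

```text
t 4.1 pos [506.3 299.8  86.9] rot [-1.7970e+02  1.4000e-01  1.0493e+02] w 91.2 F [ 0.1 -0.1  0.9]
delta [ 3.7  5.9 -4.2] spin -0.001
```

View pics/s2c.png

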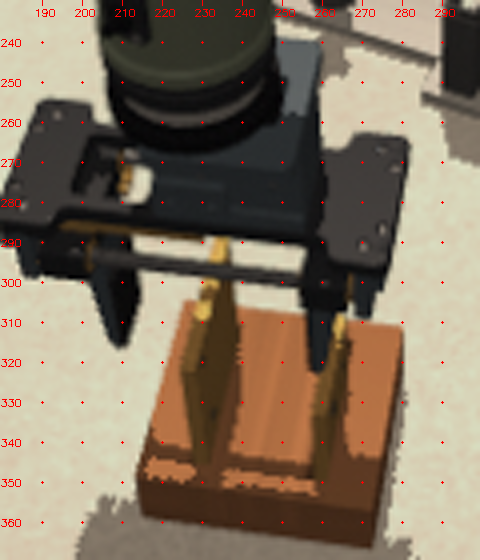

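Request:
apply_moves(
  plan=[
    {"jaw":0,"delta_pos":[2,3,-3],"spin":0},
    {"jaw":0,"delta_pos":[4,6,-4],"spin":0},
    {"jaw":0.3,"delta_pos":[4,6,-4],"spin":0},
    {"jaw":0.6,"delta_pos":[4,6,-4],"spin":0},
    {"jaw":0.75,"delta_pos":[4,6,-4],"spin":0},
    {"jaw":0.75,"delta_pos":[4,6,-4],"spin":0},
    {"jaw":0.75,"delta_pos":[4,6,-4],"spin":0},
    {"jaw":0.75,"delta_pos":[4,6,-4],"spin":0},
  ],
  squeeze=20,
)

```text
time_s: 5.15
ee_pos: [511.4, 305.5, 91.3]
ee_rot: [-179.8, 0.1, 104.9]
force: [0.1, 0.3, 0.3]
gripper_width: 34.1
```

```bash
python3 go.py 511 305 91 105; python3 - <<'E'
from h import *
from crop import crop
for c in ['side']: save(c+'3.png',cams.grab_frame(c))
crop('pics/side3.png',180,230,300,370,4,'pics/s3c.png',10)
E
```

```text
t 5.15 pos [511.4 305.5  91.3] rot [-1.7975e+02  1.2000e-01  1.0493e+02] w 34.1 F [0.1 0.3 0.3]
delta [-0.4 -0.5  0.3] spin -0.001
```

View pics/s3c.png

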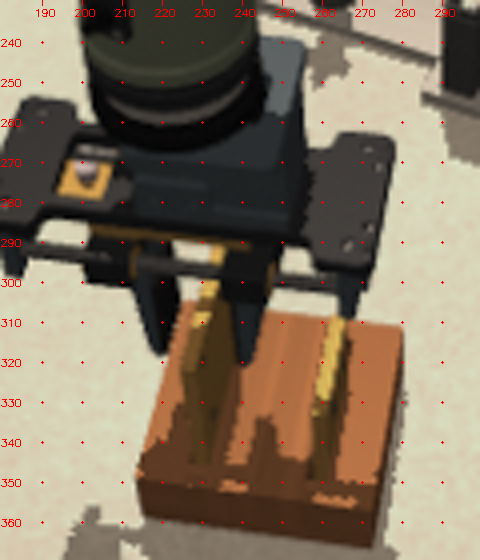

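Request:
apply_moves(
  plan=[
    {"jaw":0.85,"delta_pos":[0,0,0],"spin":0},
    {"jaw":0.9,"delta_pos":[0,0,0],"spin":0},
    {"jaw":1,"delta_pos":[0,0,0],"spin":0},
    {"jaw":1,"delta_pos":[0,0,0],"spin":0},
    {"jaw":1,"delta_pos":[0,0,0],"spin":0},
    {"jaw":1,"delta_pos":[0,0,0],"spin":0},
    {"jaw":1,"delta_pos":[0,0,-3],"spin":0},
    {"jaw":1,"delta_pos":[0,0,-6],"spin":0},
  ],
  squeeze=35,
)

```text
time_s: 6.2
ee_pos: [510.9, 305.2, 96.9]
ee_rot: [-179.7, 0.1, 104.9]
force: [0.1, -1.5, -4.4]
gripper_width: 8.1
```

```bash
python3 go.py 511 305 91 105
```

```text
t 6.2 pos [510.9 305.2  96.9] rot [-1.7967e+02  1.5000e-01  1.0494e+02] w 8.1 F [ 0.1 -1.5 -4.4]
delta [-0.2  0.1  5.9] spin -0.001
```

Request:
apply_moves(
  plan=[
    {"jaw":1,"delta_pos":[0,0,-15],"spin":0},
    {"jaw":1,"delta_pos":[0,0,-35],"spin":0},
    {"jaw":1,"delta_pos":[0,0,-60],"spin":0},
    {"jaw":1,"delta_pos":[0,0,-85],"spin":0},
    {"jaw":1,"delta_pos":[0,0,-110],"spin":0},
    {"jaw":1,"delta_pos":[0,0,-130],"spin":0},
    {"jaw":1,"delta_pos":[0,0,-143],"spin":0},
    {"jaw":1,"delta_pos":[0,0,-143],"spin":0},
  ],
)

```text
time_s: 7.2
ee_pos: [511.9, 306.1, 241.1]
ee_rot: [-179.8, 0.1, 104.9]
force: [-0.5, 1.0, -4.8]
gripper_width: 7.9
```

```bash
python3 go.py 482 -14 230 89.4; python3 - <<'E'
from h import *
from crop import crop
for c in ['side']: save(c+'4.png',cams.grab_frame(c))
crop('pics/side4.png',170,170,300,350,3.3,'pics/s4c.png',10)
E
```

```text
t 7.2 pos [511.9 306.1 241.1] rot [-1.7979e+02  1.1000e-01  1.0494e+02] w 7.9 F [-0.5  1.  -4.8]
delta [-301.5 -111.4   12.1] spin 0.271
```

View pics/s4c.png

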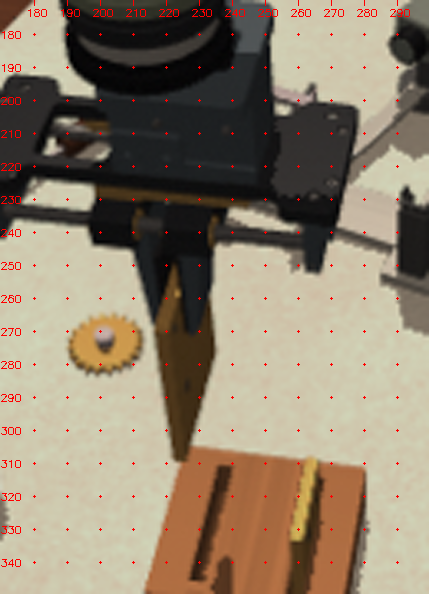

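```bash
python3 - <<'E'
from fit import *
p=[591.8,-15.5,-0.011]
def ov(c,f,x0,y0,x1,y1,S,w=9,dx=0,dy=0):
    im=cv2.imread(f); c_=cv2.resize(im[y0:y1,x0:x1],None,fx=S,fy=S,interpolation=cv2.INTER_CUBIC)
    def ln(A,col):
        q=proj(c,W([p[0]+dx,p[1]+dy,p[2]],A)); q=((q-[x0,y0]+.5)*S).astype(np.int32)
        cv2.polylines(c_,[q],True,col,1,cv2.LINE_AA)
    for z,col in [(85,(0,0,255)),(10,(0,255,0))]:
        ln([[-110-5.25,-42,z],[-110+5.25,-42,z],[-110+5.25,42,z],[-110-5.25,42,z]],col)
    for s in (1,-1):
        for z in (85,12): ln([[-110-w,42*s,z],[-110+w,42*s,z]],(255,0,0))
    return c_
a=ov('side','pics/side0.png',275,195,330,262,10); cv2.imwrite('pics/o1.png',a)
a=ov('top','pics/top0.png',248,210,302,250,11); cv2.imwrite('pics/o2.png',a)
print(proj('side',W(p,[[-110,42,85],[-100,42,85]])),proj('top',W(p,[[-110,42,85],[-100,42,85]])))
E
```

```text
[[296.4919843  229.48527454]
 [292.62966758 228.31697755]] [[259.2937229  226.86267646]
 [259.36174899 223.12683847]]
```

View pics/o1.png

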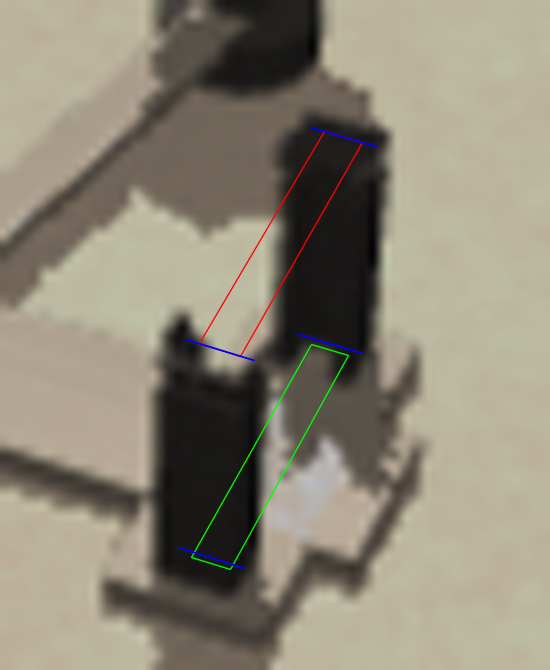

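View pics/o2.png

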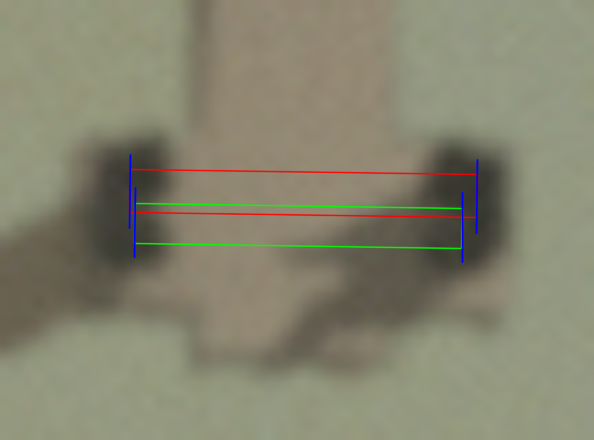

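```bash
python3 go.py 482.5 -13.5 230 89.6
```

```text
t 7.25 pos [511.5 305.7 239.9] rot [-1.7967e+02  1.5000e-01  1.0494e+02] w 7.6 F [-0.4  0.2 -4.4]
delta [-300.9 -110.2   11.3] spin 0.268
```

Request:
apply_moves(
  plan=[
    {"jaw":1,"delta_pos":[-25,-9,0],"spin":0.03},
    {"jaw":1,"delta_pos":[-70,-26,0],"spin":0.07},
    {"jaw":1,"delta_pos":[-120,-44,2],"spin":0.12},
    {"jaw":1,"delta_pos":[-170,-63,4],"spin":0.16},
    {"jaw":1,"delta_pos":[-220,-81,8],"spin":0.21},
    {"jaw":1,"delta_pos":[-265,-98,12],"spin":0.25},
    {"jaw":1,"delta_pos":[-301,-111,12],"spin":0.268},
    {"jaw":1,"delta_pos":[-301,-111,12],"spin":0.268},
  ],
)

```text
time_s: 8.25
ee_pos: [480.2, -16.7, 228.6]
ee_rot: [-179.6, 0.3, 89.3]
force: [-0.1, 0.8, -4.6]
gripper_width: 8.0
```

Request:
apply_moves(
  plan=[
    {"jaw":1,"delta_pos":[0,0,10],"spin":0},
    {"jaw":1,"delta_pos":[0,0,25],"spin":0},
    {"jaw":1,"delta_pos":[0,0,38],"spin":0},
    {"jaw":1,"delta_pos":[0,0,45],"spin":0},
    {"jaw":1,"delta_pos":[0,0,45],"spin":0},
    {"jaw":1,"delta_pos":[0,0,45],"spin":0},
    {"jaw":1,"delta_pos":[0,0,45],"spin":0},
    {"jaw":1,"delta_pos":[0,0,45],"spin":0},
  ],
)

```text
time_s: 9.25
ee_pos: [480.0, -16.9, 184.0]
ee_rot: [-179.6, 0.3, 89.3]
force: [-0.2, -0.5, -4.9]
gripper_width: 7.6
```

```bash
python3 go.py 482.5 -13.5 170 89.6; python3 - <<'E'
from h import *
from crop import crop
for c in ['side','top']: save(c+'5.png',cams.grab_frame(c))
crop('pics/side5.png',260,150,335,262,5,'pics/s5c.png',10)
crop('pics/top5.png',230,140,330,260,5,'pics/t5c.png',10)
E
```

```text
t 9.25 pos [480.  -16.9 184. ] rot [-179.63    0.29   89.3 ] w 7.6 F [-0.2 -0.5 -4.9]
delta [ 3.5  2.5 13.9] spin -0.005
```

View pics/s5c.png

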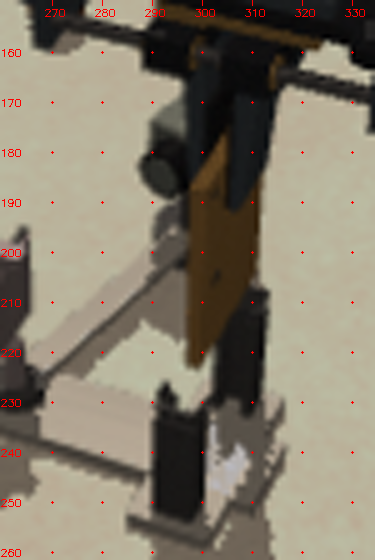

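View pics/t5c.png

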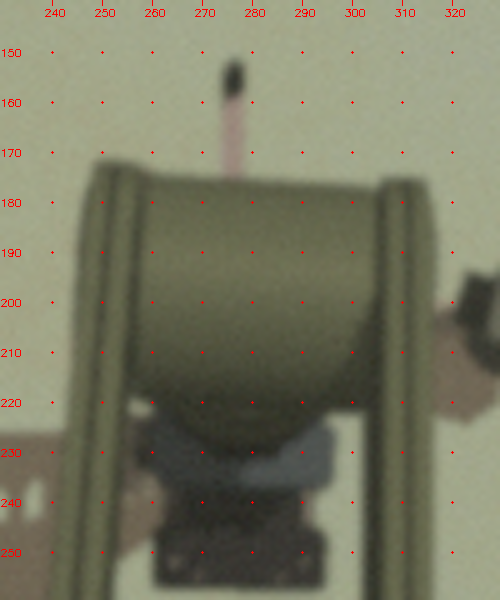

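```bash
python3 - <<'E'
from fit import *
from crop import crop
crop('pics/side5.png',285,175,320,245,8,'pics/s5d.png',5)
im=cv2.imread('pics/side5.png'); 
c=np.clip(im[175:245,285:320].astype(float)*2.5-30,0,255).astype(np.uint8)
c=cv2.resize(c,None,fx=8,fy=8,interpolation=cv2.INTER_CUBIC)
P=W([480,-16.9,np.radians(-0.7)],[[-4,40,103],[4,40,103],[4,-40,103],[-4,-40,103],[-4,40,103],[-4,40,213],[-4,-40,213],[-4,-40,103]])
q=((proj('side',P)-[285,175]+.5)*8).astype(np.int32); cv2.polylines(c,[q],False,(0,0,255),1,cv2.LINE_AA)
cv2.imwrite('pics/s5e.png',np.hstack([cv2.imread('pics/s5d.png'),c])); print(proj('side',P).round(1))
E
```

```text
[[299.7 223.5]
 [296.6 222.5]
 [308.5 202.5]
 [311.5 203.3]
 [299.7 223.5]
 [301.4 187.3]
 [313.9 167.6]
 [311.5 203.3]]
```

View pics/s5e.png

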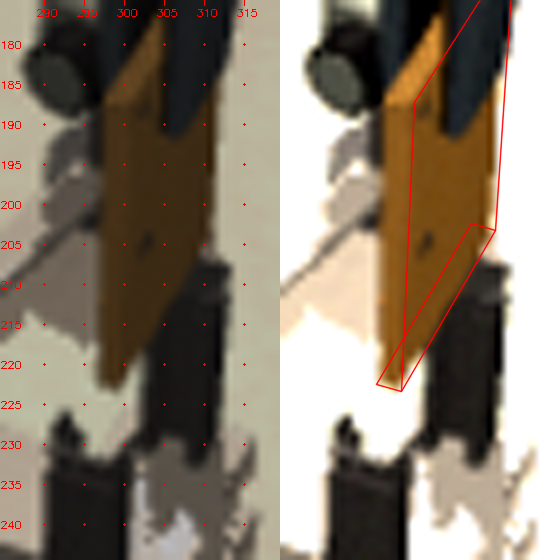

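Request:
apply_moves(
  plan=[
    {"jaw":1,"delta_pos":[1,1,3],"spin":-0.005},
    {"jaw":1,"delta_pos":[3,2,8],"spin":-0.005},
    {"jaw":1,"delta_pos":[3,2,13],"spin":-0.005},
    {"jaw":1,"delta_pos":[3,2,13],"spin":-0.005},
    {"jaw":1,"delta_pos":[3,2,13],"spin":-0.005},
    {"jaw":1,"delta_pos":[3,2,13],"spin":-0.005},
    {"jaw":1,"delta_pos":[3,2,13],"spin":-0.005},
    {"jaw":1,"delta_pos":[3,2,13],"spin":-0.005},
  ],
)

```text
time_s: 10.35
ee_pos: [481.9, -14.0, 170.9]
ee_rot: [-179.6, 0.3, 89.6]
force: [-0.0, 0.1, -3.2]
gripper_width: 7.8
```

```bash
python3 go.py 482.5 -13.5 170 89.6; python3 - <<'E'
from fit import *
im=cams.grab_frame('side'); save('side6.png',im); im=im[:,:,::-1]
x0,y0,x1,y1,S=280,180,325,260,8
c=np.clip(im[y0:y1,x0:x1].astype(float)*2.2-20,0,255).astype(np.uint8)
c=cv2.resize(c,None,fx=S,fy=S,interpolation=cv2.INTER_CUBIC); d=c.copy()
s=env.state(); p=s['ee_pos']; yaw=np.radians(s['ee_rot'][2]-90)
def ln(P,col):
    q=((proj('side',P)-[x0,y0]+.5)*S).astype(np.int32); cv2.polylines(c,[q],False,col,1,cv2.LINE_AA)
b=p[2]-81
ln(W([p[0],p[1],yaw],[[-4,40,b],[4,40,b],[4,-40,b],[-4,-40,b],[-4,40,b],[-4,40,b+110],[-4,-40,b+110],[-4,-40,b]]),(0,0,255))
cv2.imwrite('pics/s6.png',np.hstack([d,c]))
E
```

```text
t 10.35 pos [481.9 -14.  170.9] rot [-179.62    0.28   89.58] w 7.8 F [-0.   0.1 -3.2]
delta [0.5 0.6 0.9] spin -0.0
```

View pics/s6.png

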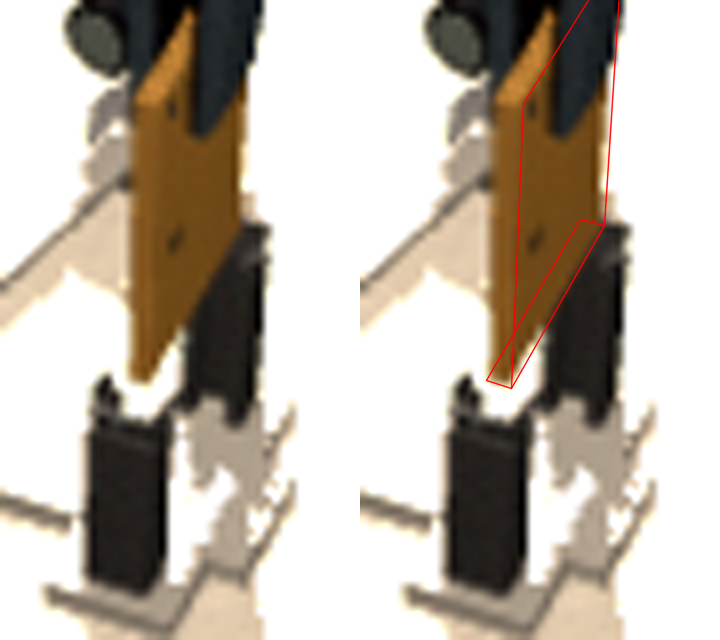

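Request:
apply_moves(
  plan=[
    {"jaw":1,"delta_pos":[0,0,4],"spin":0},
    {"jaw":1,"delta_pos":[0,0,8],"spin":0},
    {"jaw":1,"delta_pos":[0,0,12],"spin":0},
    {"jaw":1,"delta_pos":[0,0,16],"spin":0},
    {"jaw":1,"delta_pos":[0,0,20],"spin":0},
    {"jaw":1,"delta_pos":[0,0,24],"spin":0},
    {"jaw":1,"delta_pos":[0,0,24],"spin":0},
    {"jaw":1,"delta_pos":[0,0,24],"spin":0},
  ],
)

```text
time_s: 11.4
ee_pos: [481.8, -14.1, 146.9]
ee_rot: [-179.6, 0.3, 89.6]
force: [0.0, 0.2, -4.0]
gripper_width: 7.9
```

```bash
python3 go.py 482 -13.5 91 89.6; python3 - <<'E'
from fit import *
im=cams.grab_frame('side'); save('side7.png',im); im=im[:,:,::-1]
x0,y0,x1,y1,S=280,180,325,260,8
c=np.clip(im[y0:y1,x0:x1].astype(float)*2.2-20,0,255).astype(np.uint8)
c=cv2.resize(c,None,fx=S,fy=S,interpolation=cv2.INTER_CUBIC)
cv2.imwrite('pics/s7.png',c)
E
```

```text
t 11.4 pos [481.8 -14.1 146.9] rot [-179.63    0.29   89.58] w 7.9 F [ 0.   0.2 -4. ]
delta [ 0.9  0.5 55.9] spin -0.0
```

View pics/s7.png

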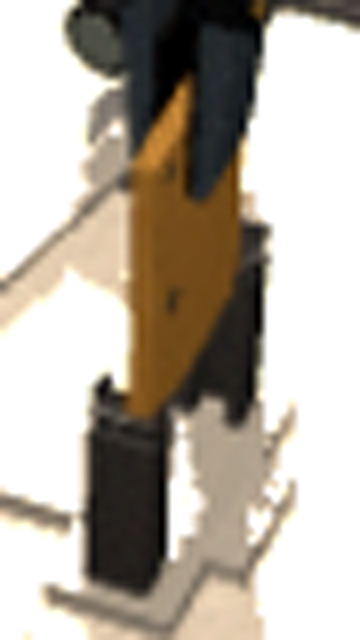

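Request:
apply_moves(
  plan=[
    {"jaw":1,"delta_pos":[0,0,6],"spin":0},
    {"jaw":1,"delta_pos":[0,0,13],"spin":0},
    {"jaw":1,"delta_pos":[0,0,20],"spin":0},
    {"jaw":1,"delta_pos":[0,0,28],"spin":0},
    {"jaw":1,"delta_pos":[0,0,36],"spin":0},
    {"jaw":1,"delta_pos":[0,0,44],"spin":0},
    {"jaw":1,"delta_pos":[0,0,50],"spin":0},
    {"jaw":1,"delta_pos":[0,0,50],"spin":0},
  ],
)

```text
time_s: 12.45
ee_pos: [481.7, -14.4, 96.6]
ee_rot: [-179.6, 0.3, 89.6]
force: [1.6, -0.1, -3.9]
gripper_width: 7.9
```

```bash
python3 go.py 482 -13.5 91 89.6
```

```text
t 12.45 pos [481.7 -14.4  96.6] rot [-179.64    0.29   89.58] w 7.9 F [ 1.6 -0.1 -3.9]
delta [0.9 0.4 5.6] spin -0.0
```

Request:
apply_moves(
  plan=[
    {"jaw":1,"delta_pos":[0,0,1],"spin":0},
    {"jaw":1,"delta_pos":[0,0,2],"spin":0},
    {"jaw":1,"delta_pos":[0,0,3],"spin":0},
    {"jaw":1,"delta_pos":[0,0,4],"spin":0},
    {"jaw":1,"delta_pos":[0,0,5],"spin":0},
    {"jaw":1,"delta_pos":[0,0,5.5],"spin":0},
    {"jaw":1,"delta_pos":[0,0,6],"spin":0},
    {"jaw":1,"delta_pos":[0,0,6],"spin":0},
  ],
)

```text
time_s: 13.45
ee_pos: [481.8, -14.5, 91.4]
ee_rot: [-179.7, 0.3, 89.6]
force: [-1.3, -2.2, 5.4]
gripper_width: 7.8
```

```bash
python3 go.py 482 -13.5 91 89.6
```

```text
t 13.45 pos [481.8 -14.5  91.4] rot [-179.68    0.29   89.58] w 7.8 F [-1.3 -2.2  5.4]
delta [1.  0.2 0.4] spin -0.0
```

Request:
apply_moves(
  plan=[
    {"jaw":0.8,"delta_pos":[0,0,0],"spin":0},
    {"jaw":0.6,"delta_pos":[0,0,0],"spin":0},
    {"jaw":0.6,"delta_pos":[0,0,0],"spin":0},
    {"jaw":0.6,"delta_pos":[0,0,0],"spin":0},
    {"jaw":0.6,"delta_pos":[0,0,-10],"spin":0},
    {"jaw":0.6,"delta_pos":[0,0,-30],"spin":0},
    {"jaw":0.6,"delta_pos":[0,0,-60],"spin":0},
    {"jaw":0.6,"delta_pos":[0,0,-100],"spin":0},
  ],
)

```text
time_s: 14.45
ee_pos: [481.9, -13.9, 192.4]
ee_rot: [-179.6, 0.3, 89.6]
force: [0.3, -0.3, -0.3]
gripper_width: 36.7
```

```bash
python3 go.py 580 -90 200 89.6; python3 - <<'E'
from fit import *
im=cams.grab_frame('side'); save('side8.png',im); im=im[:,:,::-1]
x0,y0,x1,y1,S=225,150,335,260,6
c=np.clip(im[y0:y1,x0:x1].astype(float)*1.8-10,0,255).astype(np.uint8)
c=cv2.resize(c,None,fx=S,fy=S,interpolation=cv2.INTER_CUBIC)
cv2.imwrite('pics/s8.png',c)
E
```

```text
t 14.45 pos [481.9 -13.9 192.4] rot [-179.6     0.29   89.59] w 36.7 F [ 0.3 -0.3 -0.3]
delta [-75.4  98.6  -7.9] spin -0.0
```

View pics/s8.png

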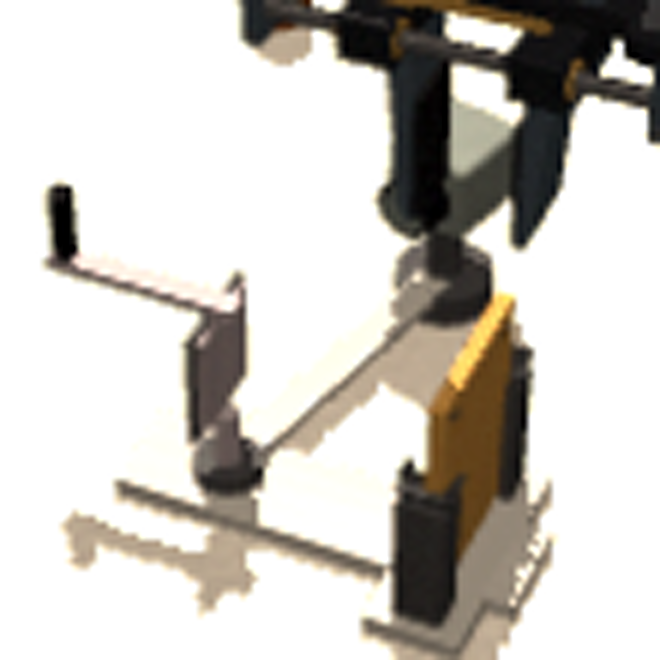

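```bash
python3 go.py 667 -16 185 20; python3 - <<'E'
from fit import *
print(proj('side',W([481.8,-14.1,0],[[4,40,120],[-4,40,120],[4,-40,120],[-4,-40,120]])).round(1))
E
```

```text
t 14.5 pos [485.4 -14.1 198.2] rot [179.75   0.31  89.58] w 36.2 F [ 1.7 -0.   3.4]
delta [ -0.6 181.6  14. ] spin 1.214
[[295.8 217.9]
 [299.  218.8]
 [307.5 197.7]
 [310.6 198.5]]
```

```bash
python3 - <<'E'
from fit import *
im=cv2.imread('pics/side8.png')
x0,y0,x1,y1,S=285,185,325,255,8
c=np.clip(im[y0:y1,x0:x1].astype(float)*2-10,0,255).astype(np.uint8)
c=cv2.resize(c,None,fx=S,fy=S,interpolation=cv2.INTER_CUBIC); d=c.copy()
for p,col in [((481.8,-14.1,0),(0,0,255))]:
  for b in (10,):
    q=proj('side',W(p,[[-4,40,b],[4,40,b],[4,-40,b],[-4,-40,b],[-4,40,b],[-4,40,b+110],[4,40,b+110],[4,-40,b+110],[-4,-40,b+110],[-4,40,b+110],[-4,-40,b+110],[-4,-40,b]]))
    cv2.polylines(c,[((q-[x0,y0]+.5)*S).astype(np.int32)],False,col,1,cv2.LINE_AA)
cv2.imwrite('pics/s8e.png',np.hstack([d,c]))
# same for rack image
E
```

```text
(no output)
```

View pics/s8e.png

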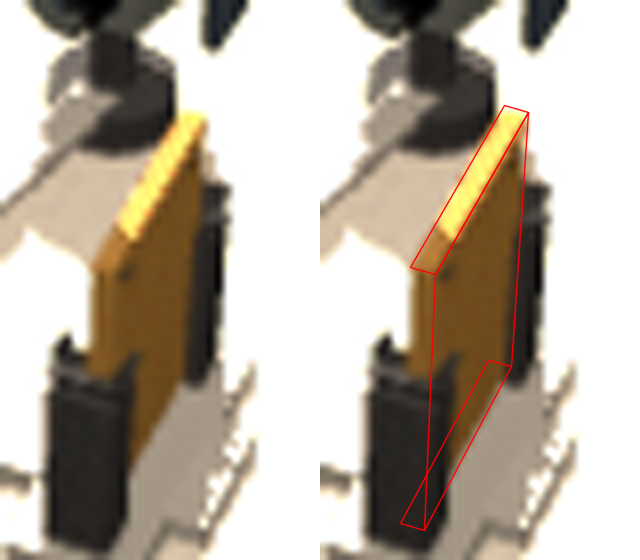

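Request:
apply_moves(
  plan=[
    {"jaw":0.4,"delta_pos":[0,20,-2],"spin":0.17},
    {"jaw":0.4,"delta_pos":[0,50,-2],"spin":0.34},
    {"jaw":0.4,"delta_pos":[0,80,-2],"spin":0.51},
    {"jaw":0.4,"delta_pos":[0,110,-2],"spin":0.68},
    {"jaw":0.4,"delta_pos":[0,140,-2],"spin":0.85},
    {"jaw":0.4,"delta_pos":[0,165,-2],"spin":1.02},
    {"jaw":0.4,"delta_pos":[0,182,-2],"spin":1.2},
    {"jaw":0.4,"delta_pos":[0,182,-2],"spin":1.214},
  ],
)

```text
time_s: 15.5
ee_pos: [668.0, -15.4, 200.8]
ee_rot: [179.6, -0.1, 20.1]
force: [-0.2, 0.3, -0.4]
gripper_width: 54.6
```

Request:
apply_moves(
  plan=[
    {"jaw":0.4,"delta_pos":[0,0,0],"spin":0},
    {"jaw":0.4,"delta_pos":[0,0,0],"spin":0},
    {"jaw":0.4,"delta_pos":[0,0,0],"spin":0},
    {"jaw":0.4,"delta_pos":[0,0,0],"spin":0},
    {"jaw":0.4,"delta_pos":[0,0,0],"spin":0},
    {"jaw":0.4,"delta_pos":[0,0,0],"spin":0},
    {"jaw":0.4,"delta_pos":[0,0,0],"spin":0},
    {"jaw":0.4,"delta_pos":[0,0,0],"spin":0},
  ],
)

```text
time_s: 16.5
ee_pos: [668.1, -15.4, 200.7]
ee_rot: [179.6, -0.1, 20.1]
force: [-0.3, -0.4, -0.4]
gripper_width: 54.7
```

```bash
python3 go.py 667 -16 114 20; python3 - <<'E'
from fit import *
from crop import crop
for c in ('side','top'):
  im=cams.grab_frame(c); save(c+'9.png',im)
crop('pics/side9.png',200,110,320,240,5,'pics/s9.png',10)
crop('pics/top9.png',230,130,350,250,5,'pics/t9.png',10)
E
```

```text
t 16.5 pos [668.1 -15.4 200.7] rot [ 1.7962e+02 -1.3000e-01  2.0110e+01] w 54.7 F [-0.3 -0.4 -0.4]
delta [-1.4 -0.3 86.7] spin 0.002
```

View pics/s9.png

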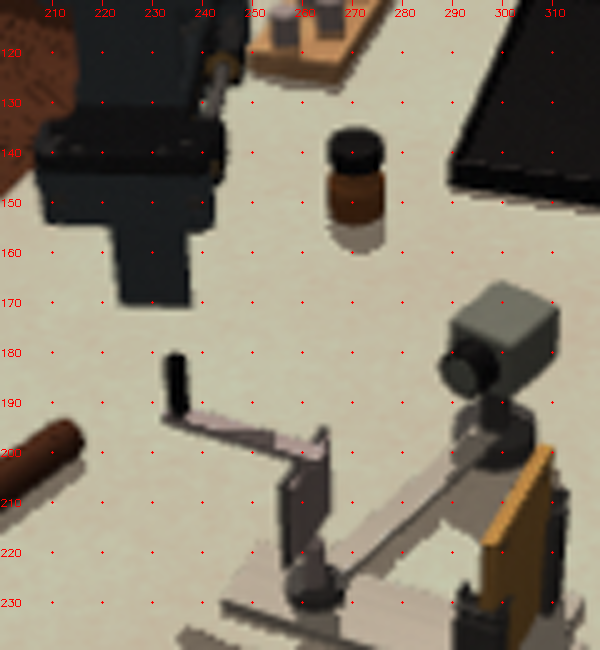

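View pics/t9.png

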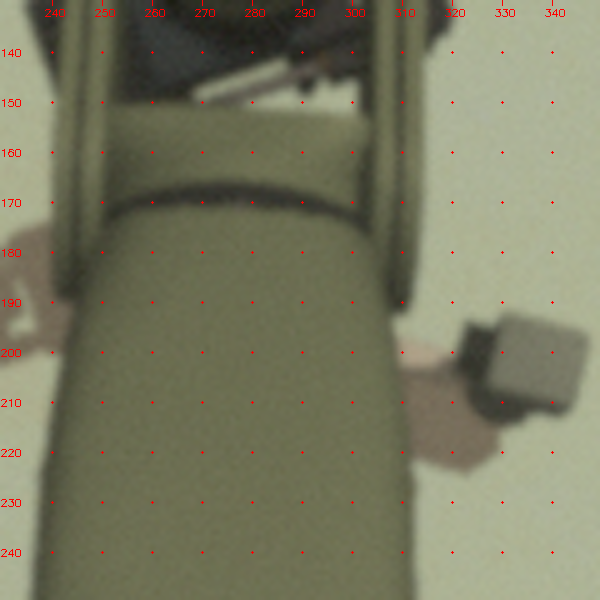

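Request:
apply_moves(
  plan=[
    {"jaw":0.4,"delta_pos":[-1,0,12],"spin":0},
    {"jaw":0.4,"delta_pos":[-1,0,30],"spin":0},
    {"jaw":0.4,"delta_pos":[-1,0,48],"spin":0},
    {"jaw":0.4,"delta_pos":[-1,0,64],"spin":0},
    {"jaw":0.4,"delta_pos":[-1,0,76],"spin":0},
    {"jaw":0.4,"delta_pos":[-1,0,84],"spin":0},
    {"jaw":0.4,"delta_pos":[-1,0,86],"spin":0},
    {"jaw":0.4,"delta_pos":[-1,0,86],"spin":0},
  ],
)

```text
time_s: 17.6
ee_pos: [667.8, -16.2, 115.1]
ee_rot: [179.6, -0.2, 20.1]
force: [0.2, -0.0, 0.3]
gripper_width: 54.8
```

```bash
python3 go.py 667 -16 114 20; python3 - <<'E'
from fit import *
from crop import crop
for c in ('side',):
  im=cams.grab_frame(c); save(c+'10.png',im)
crop('pics/side10.png',200,130,300,240,6,'pics/s10.png',10)
E
```

```text
t 17.6 pos [667.8 -16.2 115.1] rot [ 1.796e+02 -1.700e-01  2.011e+01] w 54.8 F [ 0.2 -0.   0.3]
delta [-0.7 -0.5  1.1] spin 0.002
```

View pics/s10.png

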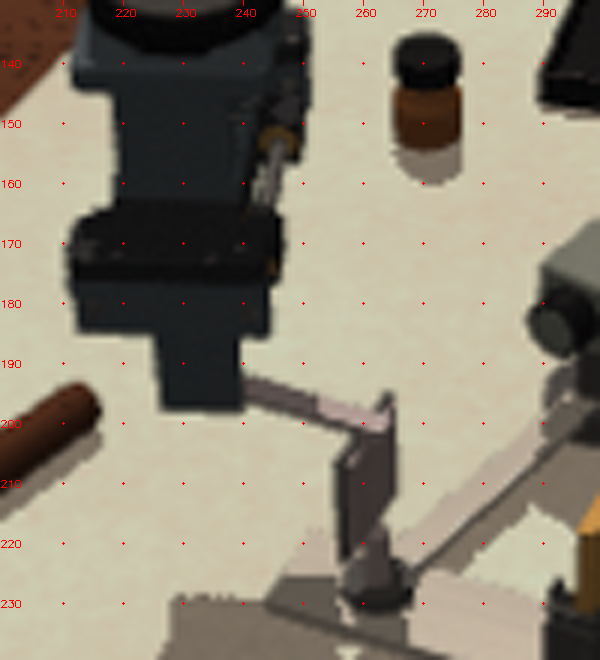

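Fingers straddle the pin (finger tip at ~(233,198), the lever end behind it). Close on the pin.

Request:
apply_moves(
  plan=[
    {"jaw":0.6,"delta_pos":[0,0,0],"spin":0},
    {"jaw":0.75,"delta_pos":[0,0,0],"spin":0},
    {"jaw":0.85,"delta_pos":[0,0,0],"spin":0},
    {"jaw":1,"delta_pos":[0,0,0],"spin":0},
    {"jaw":1,"delta_pos":[0,0,0],"spin":0},
    {"jaw":1,"delta_pos":[0,0,0],"spin":0},
    {"jaw":1,"delta_pos":[0,0,0],"spin":0},
    {"jaw":1,"delta_pos":[0,0,0],"spin":0},
  ],
  squeeze=10,
)

```text
time_s: 18.65
ee_pos: [667.9, -16.2, 115.3]
ee_rot: [179.6, -0.2, 20.1]
force: [-0.2, 0.3, -0.6]
gripper_width: 11.9
```

```bash
python3 - <<'E'
import numpy as np
C=np.array([591.8,-15.5])
for th in np.linspace(0,0.661,9): print(th.round(3),(C+75*np.array([np.cos(th-.011),np.sin(th-.011)])).round(1))
E
python3 go.py 654.3 30 115 30
```

```text
0.0 [666.8 -16.3]
0.083 [666.6 -10.1]
0.165 [665.9  -4. ]
0.248 [664.7   2.1]
0.33 [663.    8.1]
0.413 [660.8  13.9]
0.496 [658.2  19.4]
0.578 [655.   24.8]
0.661 [651.5  29.9]
t 18.65 pos [667.9 -16.2 115.3] rot [179.6   -0.19  20.11] w 11.9 F [-0.2  0.3 -0.6]
delta [  3.1 -48.1  -0. ] spin -0.173
```

```bash
python3 - <<'E'
from fit import *
im=cv2.imread('pics/top0.png').astype(float)
# segment box top by color similarity
ref=im[200:204,333:340].reshape(-1,3).mean(0); print('ref',ref)
m=(np.abs(im-ref).sum(2)<30).astype(np.uint8); m[:, :322]=0; m[:,352:]=0; m[:188]=0; m[218:]=0
n,l,st,ce=cv2.connectedComponentsWithStats(m); k=1+np.argmax(st[1:,4]); mm=(l==k).astype(np.uint8); print(st[k],ce[k])
cnt=max(cv2.findContours(mm,0,1)[0],key=len)
W2=np.array([atz('top',tuple(map(float,q[0])),95)[:2] for q in cnt],np.float32)
r=cv2.minAreaRect(W2); print('rect',r)
c=atz('top',ce[k],95); print('centroid',c)
for P in ([591.8,-15.5],[592.5,-14.5]):
    v=c[:2]-P; print('bearing',np.arctan2(v[1],v[0])+np.pi,np.linalg.norm(v))
cv2.imwrite('pics/mk.png',cv2.resize(mm[185:220,318:355]*255,None,fx=8,fy=8,interpolation=0))
# side segmentation: lens dark disc
E
```

```text
ref [ 85.42857143 102.         101.78571429]
[327 193  20  20 236] [337.26271186 201.42372881]
rect ((548.6422729492188, -175.2722625732422), (53.50130081176758, 42.64424514770508), 74.09932708740234)
centroid [ 550.15222858 -180.05581696   95.        ]
bearing 1.3229096093557644 169.74437769596074
bearing 1.320374307870778 170.88610907062548
```

View pics/mk.png

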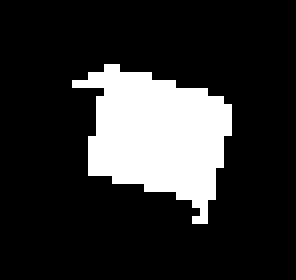

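Request:
apply_moves(
  plan=[
    {"jaw":1,"delta_pos":[1.9,-5.9,0],"spin":0},
    {"jaw":1,"delta_pos":[3.4,-11.9,0],"spin":0},
    {"jaw":1,"delta_pos":[4.4,-18,0],"spin":0},
    {"jaw":1,"delta_pos":[4.8,-24.2,0],"spin":0},
    {"jaw":1,"delta_pos":[4.8,-30.4,0],"spin":0},
    {"jaw":1,"delta_pos":[4.2,-36.5,0],"spin":0},
    {"jaw":1,"delta_pos":[3.1,-42.7,0],"spin":0},
    {"jaw":1,"delta_pos":[1.4,-48.8,0],"spin":0},
  ],
  squeeze=20,
)

```text
time_s: 19.65
ee_pos: [654.9, 30.8, 115.6]
ee_rot: [179.5, -0.5, 20.1]
force: [6.5, -1.8, -1.6]
gripper_width: 11.3
```

Request:
apply_moves(
  plan=[
    {"jaw":1,"delta_pos":[0,0,0],"spin":0},
    {"jaw":1,"delta_pos":[0,0,0],"spin":0},
    {"jaw":1,"delta_pos":[0,0,0],"spin":0},
    {"jaw":1,"delta_pos":[0,0,0],"spin":0},
    {"jaw":1,"delta_pos":[0,0,0],"spin":0},
    {"jaw":1,"delta_pos":[0,0,0],"spin":0},
    {"jaw":1,"delta_pos":[0,0,0],"spin":0},
    {"jaw":1,"delta_pos":[0,0,0],"spin":0},
  ],
)

```text
time_s: 20.65
ee_pos: [655.0, 30.9, 115.6]
ee_rot: [179.5, -0.5, 20.1]
force: [4.1, -2.4, -2.4]
gripper_width: 11.5
```

```bash
python3 go.py 651.3 30.1 115 20.1; python3 - <<'E'
from fit import *
from crop import crop
for c in ('side','top'):
  im=cams.grab_frame(c); save(c+'11.png',im)
crop('pics/side11.png',200,130,320,260,6,'pics/s11.png',10)
crop('pics/top11.png',230,130,350,250,5,'pics/t11.png',10)
E
```

```text
t 20.65 pos [655.   30.9 115.6] rot [179.48  -0.54  20.14] w 11.5 F [ 4.1 -2.4 -2.4]
delta [-3.7 -0.6  0.6] spin 0.001
```

View pics/s11.png

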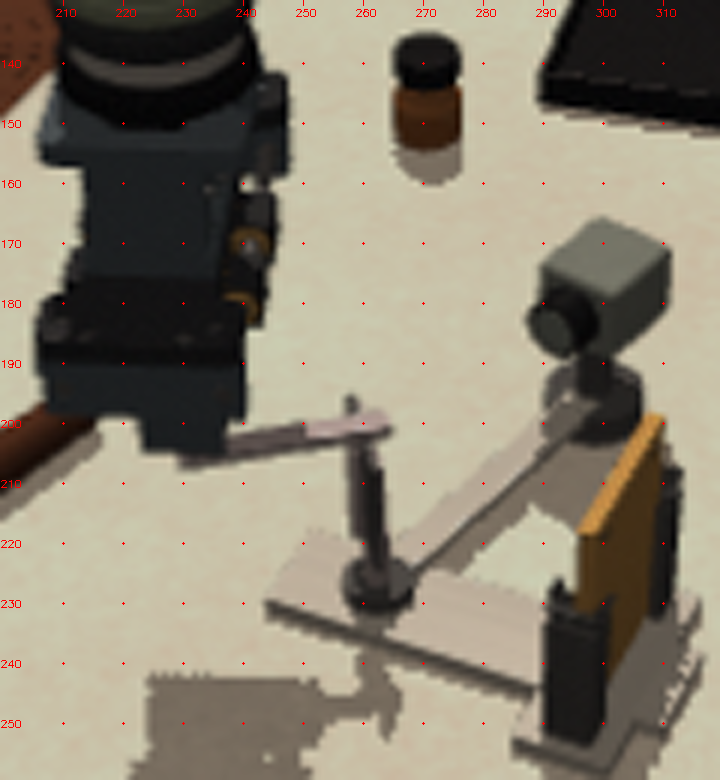

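View pics/t11.png

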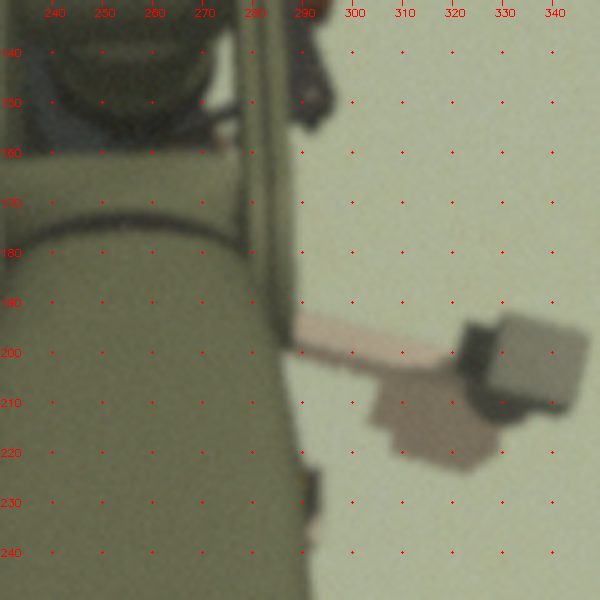

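```bash
python3 - <<'E'
from fit import *
im=cv2.imread('pics/side11.png')
x0,y0,x1,y1,S=222,185,272,235,14
c=cv2.resize(im[y0:y1,x0:x1],None,fx=S,fy=S,interpolation=cv2.INTER_CUBIC)
for th,col in [(.59,(255,0,0)),(.65,(0,255,0)),(.71,(0,0,255))]:
    C=np.array([591.8,-15.5]); d=np.array([np.cos(th),np.sin(th)]); n=np.array([-d[1],d[0]])
    P=[[*(C+d*a+n*b),109] for a,b in [(0,6),(82,6),(82,-6),(0,-6)]]
    cv2.polylines(c,[((proj('side',P)-[x0,y0]+.5)*S).astype(np.int32)],True,col,1,cv2.LINE_AA)
    P=[[*(C+n*b),z] for b,z in [(23,101),(23,49),(-23,49),(-23,101)]]
    cv2.polylines(c,[((proj('side',P)-[x0,y0]+.5)*S).astype(np.int32)],True,col,1,cv2.LINE_AA)
cv2.imwrite('pics/s11e.png',c[:600])
E
```

```text
(no output)
```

View pics/s11e.png

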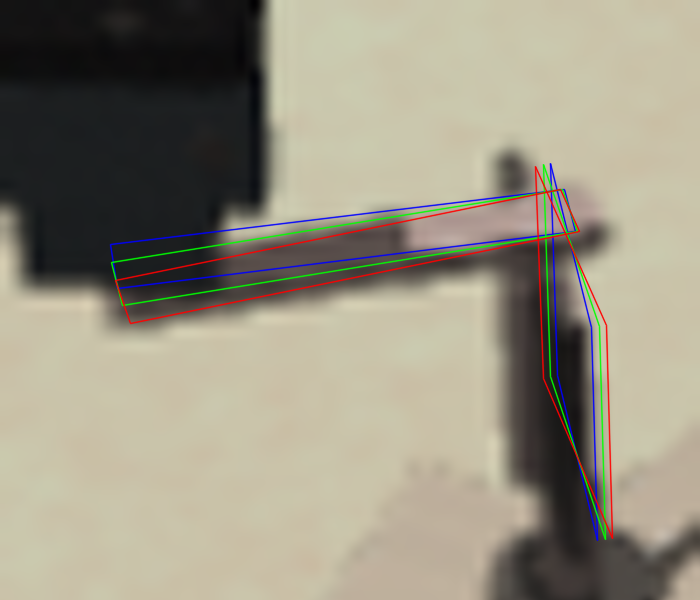

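```bash
python3 - <<'E'
from fit import *
def edges(f,us,vlo,vhi):
    g=cv2.imread(f).astype(float).mean(2); L=[];U=[]
    for u in us:
        col=g[vlo(u):vhi(u),u]; bg=np.median(np.r_[col[:3],col[-3:]]); d=np.diff(np.interp(np.arange(0,len(col)-1,.1),range(len(col)),col))
        k=np.argmax(d); lo=vlo(u)+k*.1; k=np.argmin(d); up=vlo(u)+k*.1
        # subpixel: half crossing
        dark=col.min(); half=(bg+dark)/2; idx=np.nonzero(col<half)[0]
        i=idx[-1]; lo=vlo(u)+i+(half-col[i])/(col[i+1]-col[i]); i=idx[0]; up=vlo(u)+i-(half-col[i])/(col[i-1]-col[i])
        L.append(lo);U.append(up)
    return np.array(U),np.array(L)
us=np.arange(238,257)
U,L=edges('pics/side11.png',us,lambda u:int(205-(u-238)*.2)-9,lambda u:int(205-(u-238)*.2)+9)
print('now U',U.round(1)); print('now L',L.round(1)); print('slopeL',np.polyfit(us,L,1),'at247',np.polyval(np.polyfit(us,L,1),247))
us0=np.arange(240,256)
U0,L0=edges('pics/side0.png',us0,lambda u:int(194+(u-238)*.3)-8,lambda u:int(194+(u-238)*.3)+8)
print('rest U',U0.round(1)); print('rest L',L0.round(1)); print(np.polyfit(us0,L0,1))
def line(th,b,z,C=(591.8,-15.5)):
    C=np.array(C); d=np.array([np.cos(th),np.sin(th)]); n=np.array([-d[1],d[0]])
    q=proj('side',[[*(C+d*a+n*b),z] for a in (10,75)]); s=(q[1,1]-q[0,1])/(q[1,0]-q[0,0]); return s.round(4),(q[0,1]+s*(247-q[0,0])).round(2)
for th in (-.05,-.011,.03): print('rest',th,line(th,5,105))
for th in (.55,.6,.65,.7,.75): print('now',th,line(th,5,105))
E
```

```text
now U [195.8 194.8 194.7 201.7 201.4 200.9 200.9 200.8 200.6 200.5 200.3 199.9
 199.9 202.1 202.3 202.3 202.4 202.3 202. ]
now L [205.3 205.1 205.2 206.1 206.2 206.  205.9 205.6 205.4 205.3 205.2 205.
 204.9 204.9 204.7 204.3 204.3 204.2 204. ]
slopeL [-9.29354597e-02  2.28086859e+02] at247 205.13180007305732
rest U [194.2 195.1 195.3 195.2 195.9 196.3 196.2 196.2 197.2 197.3 197.3 198.1
 198.3 198.3 198.7 199.3]
rest L [196.7 197.  197.3 197.6 198.1 198.2 198.6 198.7 199.  199.3 199.6 200.
 200.3 200.5 201.1 201.2]
[  0.29761415 125.2868257 ]
rest -0.05 (np.float64(0.321), np.float64(197.32))
rest -0.011 (np.float64(0.2893), np.float64(197.77))
rest 0.03 (np.float64(0.2572), np.float64(198.23))
now 0.55 (np.float64(-0.0969), np.float64(203.53))
now 0.6 (np.float64(-0.1302), np.float64(204.04))
now 0.65 (np.float64(-0.1641), np.float64(204.57))
now 0.7 (np.float64(-0.1988), np.float64(205.12))
now 0.75 (np.float64(-0.2344), np.float64(205.68))
```

```bash
python3 - <<'E'
from h import *
s=env.state(); print(s['time_s'],s['ee_pos'].round(1),s['qvel'].round(2),s['force'].round(1),s['gripper_width'])
print(env.job_done())
E
```

```text
20.75 [655.   30.9 115.6] [-0.04  0.02  0.02  0.04 -0.04  0.  ] [ 4.3 -2.1 -1.9] 11.337993779817682
the job is handed in; nothing more can be done
None
```

I moved the ring-marked plate from the rack into the fixture slot and released it. I then pinched the lever pin, turned the mirror to about half the camera arm's angle, and handed the job in at 20.75 s still holding the pin. No verdict was reported.

**Plate:** When it reached the bottom, the force on the tool switched from pulling down with the plate's weight to pushing up by 5.4 N. This was at the same tool height, about 91 mm, as when I gripped it in the rack. After release, its outline in the side picture matched a fully home plate to within about half a pixel. I never saw the ring itself. No ring showed on the face away from the mirror, so I take the mark to be on the mirror side.

**Mirror:** I measured the camera arm at about 1.32 rad, so the mirror should be near 0.66.

| Check | Mirror angle (rad) |
|---|---|
| From the finger position | 0.645–0.658 |
| From the slope of the lever's edge in the side picture | about 0.66 |

- **Grip:** The fingers held the pin at 11.3 mm opening with 20 N, and the arm was at rest.
- **What disagreed:** The tool ended about 3.5 mm further out than the pin's circle. The pin probably slid that far along the pads, leaving a steady side force of 4 to 5 N. My first automatic line fit of the lever edge gave a wrong slope because it included the finger's shadow, so I estimated the slope again by eye from the points clear of it.
- **Other things:** I did not go near the other things on the bench, and the camera box looks unmoved in the last pictures. I made no separate measurement of this.

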